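# Slide the tall screw jack under the frame tube

## Robot

A 6-joint arm with a two-finger parallel gripper is mounted at the origin on the work surface. World frame = base frame: x ahead of the robot, y to its left, z up, the work surface at z = 0. Lengths are in m, angles in rad, forces in N, time in s.
With the tool pointing down it reaches from about 0.425 to 0.95 m from the base axis. Payload 3.5 kg.
Tool frame: the origin (TCP) lies midway between the tips of the shut fingers; the grasp point (between the pads) lies 19 mm behind it; x points along the fingers, y is the direction in which the jaws open and shut, and the axes are right-handed (so a half turn about x gives the same grasp; the last joint's range is limited). The gripper opens to 85 mm and grips with 20 to 120 N. Pads are 22 mm wide; open, the fingers measure 114 mm over their backs; the gripper's body (76 mm by 85 mm) begins 54 mm behind the grasp point. The pads swing forward as they close: fully open they stand 13 mm farther back than shut.
Start: joints at [-1.259, 0.286, 1.577, -0, 1.279, -0.15], TCP at [0.301, -0.604, 0.196] pointing down, gripper open.
Joint ranges: [-2.77, 2.77], [-0.9, 2.22], [0.21, 2.48], [-1.53, 4.67], [0.24, 2.81], [-2.84, 2.84]. Speed limits (rad/s): [2.79, 2.79, 3.14, 3.14, 3.14, 3.14].

## Interface

Orientations are given as a unit quaternion [x, y, z, w].
In Python, from plant import sensors, optics, ctrl gives the robot as it stands.
- The arm moves only by the tool arm_command, never from a script. Its argument "increments" is a list that holds one entry, the list of rows, each a list of 4 numbers: the shift along the tool's x, y, z in cm, then the turn about the tool's x in rad. A call has 1 to 20 rows; each row shifts and turns the commanded pose from where the row before left it, along the tool's axes as they then stand; what a row does not reach is not made up. A row lasts 1/8 s, in which the tool goes at most 62.5 mm and 10.7 degrees, less where a joint would pass 70% of its speed; a pose out of reach is approached as far as the arm can. A call with a gripper value outside its range is refused whole. "grip" is the finger opening in cm, from 0 to 8.54, set as the call begins (left out, the last holds). The fingers move at their own pace and stop on an object; "grip_force" is the grip in N (left out, the last holds). Time passes only in rows, so rows that do not move let the fingers close. It gives the time, the measured TCP pose, the force and the opening at its end, in the units of the state.
- sensors.get_state(): the state, without advancing time (a new reading comes with each control period).
- optics.read_camera(name): name is "scene" or "top"; returns the picture (480x640x3 uint8, blue, green, red); there is no depth.
- optics.camera_model(name): a dict with "camera_matrix" (3x3 intrinsics, pixels), "dist" ([k1, k2, p1, p2, k3] as OpenCV has them; the pictures are not rectified), "world_from_camera" (4x4, takes a point from camera to world coordinates). Camera axes: x right, y up, looking along -z (the intrinsics and any distortion apply to the point x, -y, -z); pixel columns grow to the right and rows downward; lengths in m; the calibration is good to about 2 mm. A picture is of the moment at which its call begins. camera_model takes no time and is no camera call.
- ctrl.sign_off(): hands the job in, once; it reports no verdict.
Trained networks look in the newest picture that a camera, given by its name, has taken for a name from the list of things; names that differ only in an ending like _2 or _b are one class to them, and where a whole thing is asked for, a point or a joint stands for the part that bears it (a point fixed in the world has none). Each returns a list of dicts, best first, with "conf" (0 to 1); they miss things now and then, are a little off and sometimes report something else, mostly with a low value. They report only what shows in the picture. A call takes as long as a camera call. They do not tell look-alikes from the thing itself.
- optics.boxes_of(camera, query): "at" ([row, column] in pixels, amid what is visible of it).
- optics.place_of(camera, query): "at" ([row, column] in pixels: a listed point, or the origin of a listed thing).
The state is a dict: "time": time; "qpos": joint angles; "dq": joint speeds; "joint_efforts": joint torques, N m; "eef_pos": TCP position; "tcp_rot": TCP orientation; "contact_force": force on the tool from outside, world axes, zero at the start; "wrist_torque": the same for the moment, N m; "opening": opening from 0.0 (shut) to 1.0 (fully open).
Only numpy, scipy, OpenCV 4.12 (cv2) and the standard library are available. Lean on these libraries where they do the work, as an engineer would, in place of code of your own. Each camera call takes 0.05 s, during which the arm holds its last target.

## Task

Two steel screw jacks stand on the bench. With your fingertips, gently push the taller one low on its body so that it slides upright across the bench until its head is squarely under the collar of the overhanging frame tube, then take the hand away. Do not tip, squeeze or lift the jack, and leave the shorter jack and the other loose things where they are.

Things in the scene. Friction and masses are not known exactly. Their poses are not given: they have to be found in the camera images.
- tall_jack: the taller screw jack, bare steel, standing loose on the bench, 170 mm tall: a round base 56 mm in diameter from the bench to 50 mm up, a nut 40 mm in diameter to 64 mm, a screw 20 mm in diameter above, and a flat round head 36 mm in diameter over the top 12 mm. About 0.5 kg (0.35 to 0.65). Pushed on the base within about 20 mm of the bench it slides; pushed high it tips. Origin: centre of its underside; z up its axis
- tall_jack_top (a point): centre of the top face of the taller jack's head, 170 mm above its underside
- short_jack: the shorter screw jack, same base and make but 115 mm tall, about 0.42 kg; stands on the other side of the tube from the taller one; not to be moved. Origin: centre of its underside
- frame_tube: fixed horizontal steel tube, 32 mm in diameter, its axis 200 mm above the bench, held at its far end in a clamp stand fixed to the bench (stand 240 mm high, base 130 x 150 mm, centred 265 mm from the origin along +x). Origin: on the bench straight below the collar; own x runs along the tube from the free end (at x = -45 mm) to the stand; yaw varies up to about 0.25 rad
- collar (a point): lowest point of the collar, a ring 44 mm in diameter and 24 mm wide round the tube near its free end; its underside is 178 mm above the bench, so the taller jack passes below with 8 mm to spare
- mallet: wooden mallet lying to the left, head 60 mm in diameter and 100 mm long, handle 24 mm thick. A bystander. Origin on the bench below a point on the handle
- spray_can: spray can standing far left, 54 mm in diameter, 190 mm tall. A bystander. Origin: centre of its underside
- glue_bottle: glue bottle standing far right, 60 mm in diameter, 160 mm tall. A bystander. Origin: centre of its underside
- wood_step: little stepped wooden clamping block, 70 x 35 mm and 45 mm high, lying in front of the tube's free end, nearer the robot. A bystander. Origin: centre of its underside
- chisel: chisel lying to the right, about 235 mm long along own x, handle 26 mm thick. A bystander. Origin on the bench about midway
- sanding_disc: flat disc 110 mm in diameter, 8 mm thick, lying to the right. A bystander. Origin: centre of its underside
Not all that is in view belongs to the job. Leave any red look-alike of the tall_jack alone.

How it is judged:
By the outcome, as a careful person would: the job done as asked, in the order asked, and still so for the second after the job is handed in, with the robot touching nothing.
It also fails if it takes over 58 s, if anything falls off the work surface, if the arm or the gripper's body presses on something with over 40 N, if the wrist force passes 120 N, or if a joint passes its speed limit or range.

## Working session

There is one attempt and no reset: what is moved stays moved. The work goes in short steps, Python scripts to look and compute and a tool call to move; the robot and the scene stay as the last step left them, time stands still between calls to the robot, and variables do not carry over. Pictures are saved under pics/ and viewed, and the job is handed in when it is done.

Besides the shell and the picture viewer there is one more tool, called after "Request:" as name(argument=value, ...), one argument or row to a line, values as JSON. arm_command: Moves the arm, as the interface text tells. Its arguments: {"type":"object","properties":{"increments":{"type":"array","items":{"type":"array","items":{"type":"array","items":{"type":"number"}}}},"grip":{"type":"number"},"grip_force":{"type":"number"}},"required":["increments"]}

```bash
ls; mkdir -p pics; python3 - <<'E'
from plant import sensors, optics, ctrl
import cv2, numpy as np
for c in ("scene","top"):
    im=optics.read_camera(c); cv2.imwrite(f"pics/{c}0.png",im)
    m=optics.camera_model(c); print(c,np.round(m["camera_matrix"],1).tolist(),np.round(m["dist"],4),np.round(m["world_from_camera"],3).tolist())
    for q in ("tall_jack","tall_jack_top","short_jack","frame_tube","collar","wood_step","mallet","chisel"):
        r=optics.place_of(c,q); print(q,[(np.round(d["at"],1).tolist(),round(d["conf"],2)) for d in r[:4]])
s=sensors.get_state(); print(s)
E
```

```text
pics
scene [[512.1, 0.0, 320.0], [0.0, 512.1, 243.4], [0.0, 0.0, 1.0]] [-0.0683  0.      0.      0.      0.    ] [[-0.075, -0.788, 0.611, 1.319], [0.997, -0.052, 0.055, 0.074], [-0.011, 0.613, 0.79, 1.189], [0.0, 0.0, 0.0, 1.0]]
tall_jack [([281.6, 225.2], 0.94), ([262.8, 207.1], 0.77), ([229.9, 277.4], 0.62), ([257.6, 258.0], 0.58)]
tall_jack_top [([244.0, 215.7], 0.71), ([218.2, 255.7], 0.65), ([189.6, 270.7], 0.64), ([219.1, 200.6], 0.63)]
short_jack [([272.4, 401.0], 0.98)]
frame_tube [([283.5, 150.7], 0.53)]
collar [([243.0, 299.2], 0.7), ([253.3, 325.3], 0.65)]
wood_step [([252.1, 327.9], 0.63)]
mallet [([342.7, 450.6], 0.32)]
chisel []
top [[443.9, 0.0, 324.1], [0.0, 443.9, 239.0], [0.0, 0.0, 1.0]] [0.0301 0.     0.     0.     0.    ] [[-0.006, 0.99, -0.142, 0.384], [-1.0, -0.007, -0.006, 0.001], [-0.007, 0.142, 0.99, 1.122], [0.0, 0.0, 0.0, 1.0]]
tall_jack [([311.8, 387.2], 0.87), ([260.6, 458.6], 0.84), ([233.6, 430.3], 0.59), ([271.1, 395.5], 0.56)]
tall_jack_top [([266.4, 410.9], 0.83), ([253.0, 478.6], 0.75), ([310.6, 396.8], 0.7), ([222.2, 447.1], 0.62)]
short_jack [([26
[... 178 characters left out ...]
2], 0.73)]
{'time': 0.9, 'qpos': array([-1.25897974e+00,  2.86279885e-01,  1.57669921e+00, -1.48705631e-06,
        1.27862704e+00, -1.50048790e-01]), 'dq': array([-3.78242728e-04, -1.27079452e-03,  1.78723395e-03, -8.69282806e-05,
       -2.17120570e-04, -3.90758097e-04]), 'joint_efforts': array([ 7.99070622e-04, -4.05963922e+01, -2.92943001e+01, -9.42996644e-05,
        5.08960948e-04, -7.44293544e-06]), 'eef_pos': array([ 0.30078292, -0.60425717,  0.19553872]), 'tcp_rot': array([-0.68833454, -0.16185138,  0.68833631, -0.16184196]), 'contact_force': array([-0.20752225, -0.05683665, -0.55347395]), 'wrist_torque': array([-0.01832476,  0.01016758, -0.00402544]), 'opening': 1.0030198434450608}
```

View pics/scene0.png

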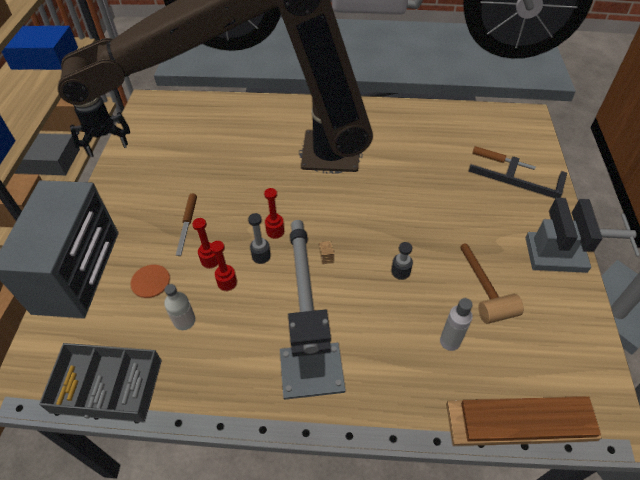

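View pics/top0.png

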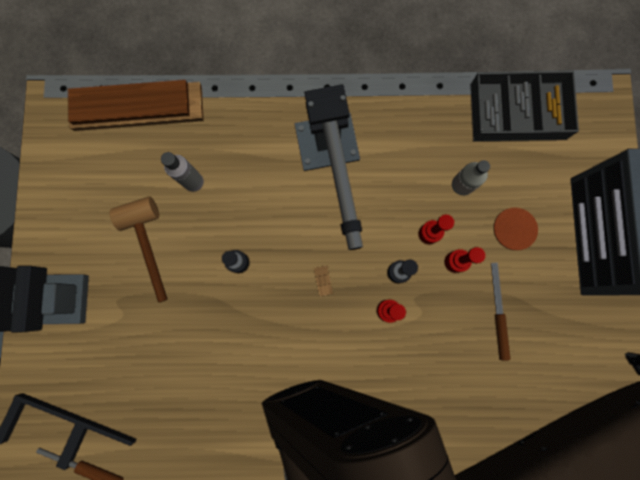

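Candidates for the tall jack in the scene picture (row, col): red at (282,225), (263,207) and (230,277), steel at (258,258). In the top picture: reds at (312,387), (234,430) and (261,459), steel at (271,396). I choose the bare steel one. The short jack is at scene (272,401). Next I'll check the choice in a close crop and measure.

```bash
cat > h.py <<'E'
import numpy as np, cv2
from plant import sensors, optics, ctrl
def ray(c,rc):
    m=optics.camera_model(c); K=np.array(m["camera_matrix"]);T=np.array(m["world_from_camera"])
    u=cv2.undistortPoints(np.array([[[rc[1],rc[0]]]],float),K,np.array(m["dist"]))[0,0]
    d=T[:3,:3]@np.array([u[0],-u[1],-1]); return T[:3,3],d
def at_z(c,rc,z):
    o,d=ray(c,rc); return o+d*(z-o[2])/d[2]
def proj(c,p):
    m=optics.camera_model(c); K=np.array(m["camera_matrix"]);T=np.array(m["world_from_camera"])
    q=(np.atleast_2d(p)-T[:3,3])@T[:3,:3]; q=q*[1,-1,-1]
    return cv2.projectPoints(q,np.zeros(3),np.zeros(3),K,np.array(m["dist"]))[0][:,0]
E
python3 - <<'E'
from h import *
np.set_printoptions(precision=4,suppress=True)
print("jack base", at_z("scene",(257.6,258),0), at_z("top",(271.1,395.5),0))
print("jack top", at_z("scene",(218.2,255.7),.17), at_z("top",(266.4,410.9),.17))
for rc,n in (((281.6,225.2),"r"),((262.8,207.1),"r"),((229.9,277.4),"r"),((272.4,401),"short"),((252,328),"wood")): print(n,at_z("scene",rc,0))
for rc,n in (((311.8,387.2),"r"),((260.6,458.6),"r"),((233.6,430.3),"r"),((263.1,239),"short"),((283.4,326),"wood")): print(n,at_z("top",rc,0))
print("collar net",at_z("scene",(243,299.2),.178))
a=cv2.imread("pics/scene0.png")[190:290,220:340]; b=cv2.imread("pics/top0.png")[190:290,310:430]
cv2.imwrite("pics/crop0.png",np.hstack([cv2.resize(a,None,fx=3.3,fy=5,interpolation=2),cv2.resize(b,None,fx=3.3,fy=5,interpolation=2)]))
E
```

```text
jack base [ 0.4635 -0.183   0.    ] [ 0.4624 -0.1712  0.    ]
jack top [ 0.4589 -0.1715  0.17  ] [ 0.4604 -0.1783  0.17  ]
r [ 0.5521 -0.2625  0.    ]
r [ 0.4918 -0.327   0.    ]
r [ 0.3572 -0.14    0.    ]
short [0.488 0.227 0.   ]
wood [0.43   0.0172 0.    ]
r [ 0.3613 -0.1475  0.    ]
r [ 0.4879 -0.3306  0.    ]
r [ 0.5574 -0.2625  0.    ]
short [0.4854 0.2243 0.    ]
wood [0.4326 0.0042 0.    ]
collar net [ 0.5398 -0.0481  0.178 ]
```

View pics/crop0.png

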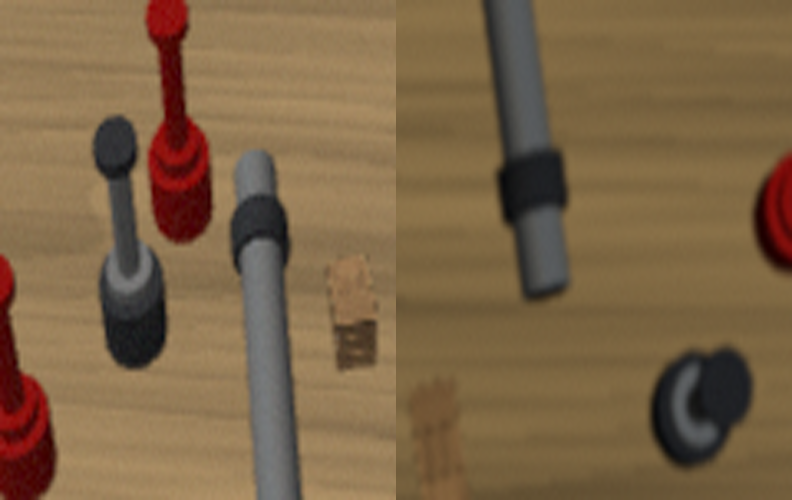

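```bash
cat >> h.py <<'E'
def ring(c,z,r,n=40):
    t=np.linspace(0,2*np.pi,n,endpoint=False); return np.c_[c[0]+r*np.cos(t),c[1]+r*np.sin(t),np.full(n,z)]
def hullmask(c,parts,shape=(480,640),s=1):
    m=np.zeros((shape[0]*4,shape[1]*4),np.uint8)
    for P in parts:
        h=cv2.convexHull(proj(c,P).astype(np.float32)); cv2.fillConvexPoly(m,np.round((h+0.5)*4).astype(np.int32),255)
    return cv2.resize(m,(shape[1],shape[0]),interpolation=cv2.INTER_AREA)
def jack(xy,H=.17): return [np.r_[ring(xy,0,.028),ring(xy,.05,.028)],np.r_[ring(xy,.05,.02),ring(xy,.064,.02)],np.r_[ring(xy,.064,.01),ring(xy,H,.01)],np.r_[ring(xy,H-.012,.018),ring(xy,H,.018)]]
def cyl(o,yaw,x0,x1,r,z=.2):
    t=np.linspace(0,2*np.pi,40); a=np.array([np.cos(yaw),np.sin(yaw),0]);n=np.array([-np.sin(yaw),np.cos(yaw),0])
    b=np.array([o[0],o[1],z])+r*(np.cos(t)[:,None]*n+np.sin(t)[:,None]*np.array([0,0,1]))
    return np.r_[b+a*x0,b+a*x1]
def tube(o,yaw): return [cyl(o,yaw,-.045,.2,.016),cyl(o,yaw,-.012,.012,.022)]
def overlay(c,im,masks,box,name,f=5):
    o=im.copy(); r0,r1,c0,c1=box
    o=cv2.resize(o[r0:r1,c0:c1],None,fx=f,fy=f,interpolation=cv2.INTER_CUBIC)
    for m,col in masks:
        mm=cv2.resize(m[r0:r1,c0:c1],None,fx=f,fy=f,interpolation=cv2.INTER_LINEAR)
        cs,_=cv2.findContours((mm>127).astype(np.uint8),cv2.RETR_LIST,cv2.CHAIN_APPROX_NONE); cv2.drawContours(o,cs,-1,col,1)
    cv2.imwrite(name,o)
E
python3 - <<'E'
from h import *
np.set_printoptions(precision=4,suppress=True)
def tri(a,b):
    A=[];B=[]
    for c,rc in(("scene",a),("top",b)):
        o,d=ray(c,rc);d/=np.linalg.norm(d);M=np.eye(3)-np.outer(d,d);A.append(M);B.append(M@o)
    return np.linalg.lstsq(np.vstack(A),np.hstack(B),rcond=None)[0]
print("collar tri",tri((237.4,298.8),(227,351.5)),at_z("scene",(237.4,298.8),.2),at_z("top",(227,351.5),.2))
# tube axis yaw at z=.2, scan rough: grey tube edges in top
from scipy.optimize import minimize
S={c:cv2.imread(f"pics/{c}0.png") for c in("scene","top")}
def edge(c):
    g=cv2.GaussianBlur(S[c],(0,0),1).astype(float)
    return np.sqrt(sum(cv2.Sobel(g[...,k],cv2.CV_64F,1,0)**2+cv2.Sobel(g[...,k],cv2.CV_64F,0,1)**2 for k in range(3)))
E={c:edge(c) for c in S}
def score(masksets):
    s=0
    for c,parts in masksets:
        for P in parts:
            h=cv2.convexHull(proj(c,P).astype(np.float32))[:,0]
            h=np.r_[h,h[:1]];pts=np.concatenate([h[i]+(h[i+1]-h[i])*np.linspace(0,1,max(2,int(np.linalg.norm(h[i+1]-h[i])*2)),endpoint=False)[:,None] for i in range(len(h)-1)])
            v=cv2.remap(E[c],pts[:,0].astype(np.float32)[:,None],pts[:,1].astype(np.float32)[:,None],cv2.INTER_LINEAR)
            s+=np.sqrt(np.minimum(v,300)).mean()
    return -s
for cams in (("scene",),("top",),("scene","top")):
    f=lambda p:score([(c,tube(p[:2],p[2])[1:]+tube(p[:2],p[2])[:1]) for c in cams])
    r=minimize(f,[.522,-.058,.1],method="Nelder-Mead",options=dict(initial_simplex=[[.522,-.058,.1],[.532,-.058,.1],[.522,-.048,.1],[.522,-.058,.2]]));print(cams,"tube",r.x,r.fun); t=r.x
    f=lambda p:score([(c,[jack(p)[0],jack(p)[3]]) for c in cams])
    r=minimize(f,[.462,-.177],method="Nelder-Mead",options=dict(initial_simplex=[[.462,-.177],[.47,-.177],[.462,-.169]]));print(cams,"jack",r.x,r.fun); j=r.x
for c,b in(("scene",(190,290,200,360)),("top",(190,310,310,470))):
    overlay(c,S[c],[(hullmask(c,tube(t[:2],t[2])[:1]),(0,255,255)),(hullmask(c,tube(t[:2],t[2])[1:]),(0,255,0)),(hullmask(c,jack(j)),(255,255,0))],b,f"pics/ov_{c}.png")
E
```

```text
collar tri [ 0.5413 -0.0493  0.2025] [ 0.5393 -0.0481  0.2   ] [ 0.5419 -0.0509  0.2   ]
('scene',) tube [ 0.5168 -0.0539  0.1919] -24.064048151573026
('scene',) jack [ 0.4581 -0.1753] -32.55322724194575
('top',) tube [ 0.5172 -0.0562  0.2073] -20.818777562821296
('top',) jack [ 0.4589 -0.1749] -27.764874506273948
('scene', 'top') tube [ 0.5169 -0.0544  0.194 ] -44.724996278199285
('scene', 'top') jack [ 0.4589 -0.175 ] -60.25088500108245
```

```bash
cat >> h.py <<'E'
from scipy.optimize import minimize
def edge(im):
    g=cv2.GaussianBlur(im,(0,0),1).astype(float)
    return np.sqrt(sum(cv2.Sobel(g[...,k],cv2.CV_64F,1,0)**2+cv2.Sobel(g[...,k],cv2.CV_64F,0,1)**2 for k in range(3)))
def score(E,sets):
    s=0
    for c,parts in sets:
        for P in parts:
            h=cv2.convexHull(proj(c,P).astype(np.float32))[:,0]
            h=np.r_[h,h[:1]];pts=np.concatenate([h[i]+(h[i+1]-h[i])*np.linspace(0,1,max(2,int(np.linalg.norm(h[i+1]-h[i])*2)),endpoint=False)[:,None] for i in range(len(h)-1)])
            v=cv2.remap(E[c],pts[:,0].astype(np.float32)[:,None],pts[:,1].astype(np.float32)[:,None],cv2.INTER_LINEAR)
            s+=np.sqrt(np.minimum(v,300)).mean()
    return -s
def fit(f,x0,d):
    x0=np.array(x0,float); return minimize(f,x0,method="Nelder-Mead",options=dict(initial_simplex=np.vstack([x0]+[x0+np.eye(len(x0))[i]*d[i] for i in range(len(x0))]),xatol=1e-5))
E
python3 - <<'E'
from h import *
np.set_printoptions(precision=4,suppress=True)
S={c:cv2.imread(f"pics/{c}0.png") for c in("scene","top")}
E={c:edge(S[c]) for c in S}
for cams in (("scene",),("top",),("scene","top")):
    rs=[fit(lambda p:score(E,[(c,tube(p[:2],p[2])) for c in cams]),[.541,-.049,y],[.004,.004,.05]) for y in (.1,.15,.2,.05)]
    r=min(rs,key=lambda r:r.fun);print(cams,r.x,r.fun);t=r.x
j=np.array([.4589,-.175])
rr=fit(lambda p:score(E,[(c,[jack(p,.115)[0],jack(p,.115)[3]]) for c in cams]),[.487,.226],[.006,.006]);print("short",rr.x)
for c,b in(("scene",(190,290,200,360)),("top",(190,310,310,470))):
    overlay(c,S[c],[(hullmask(c,tube(t[:2],t[2])[:1]),(0,255,255)),(hullmask(c,tube(t[:2],t[2])[1:]),(0,255,0)),(hullmask(c,jack(j)),(255,255,0))],b,f"pics/ov_{c}.png")
E
```

```text
('scene',) [ 0.5394 -0.0487  0.1857] -28.137601081899362Traceback (most recent call last):
  File "<stdin>", line 6, in <module>
  File "h.py", line 47, in fit
    x0=np.array(x0,float); return minimize(f,x0,method="Nelder-Mead",options=dict(initial_simplex=np.vstack([x0]+[x0+np.eye(len(x0))[i]*d[i] for i in range(len(x0))]),xatol=1e-5))
                                  ~~~~~~~~^^^^^^^^^^^^^^^^^^^^^^^^^^^^^^^^^^^^^^^^^^^^^^^^^^^^^^^^^^^^^^^^^^^^^^^^^^^^^^^^^^^^^^^^^^^^^^^^^^^^^^^^^^^^^^^^^^^^^^^^^^^^^^^^^^^^^^^^^
    res = _minimize_neldermead(fun, x0, args, callback, bounds=bounds,
                               **options)
    fxr = func(xr)
    fx = function(np.copy(x), *(wrapper_args + args))
  File "<stdin>", line 6, in <lambda>
  File "h.py", line 41, in score
    h=cv2.convexHull(proj(c,P).astype(np.float32))[:,0]
                     ~~~~^^^^^
  File "h.py", line 10, in proj
    m=optics.camera_model(c); K=np.array(m["camera_matrix"]);T=np.array(m["world_from_camera"])
ValueError: time passes only in moves, steps and waits
```

View pics/ov_scene.png

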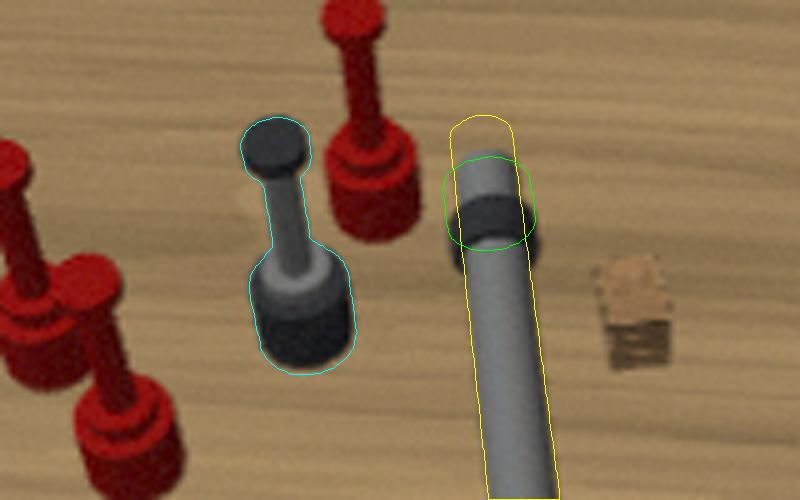

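View pics/ov_top.png

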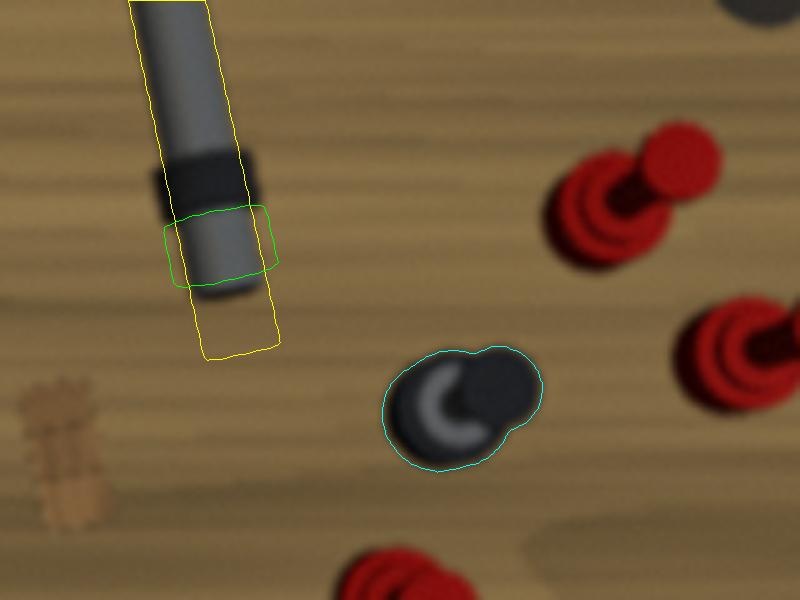

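The overlay shows the jack fit matching well; the tube outline is the earlier bad local fit. I'll refit the tube with cached calibration.

View pics/ov_scene.png

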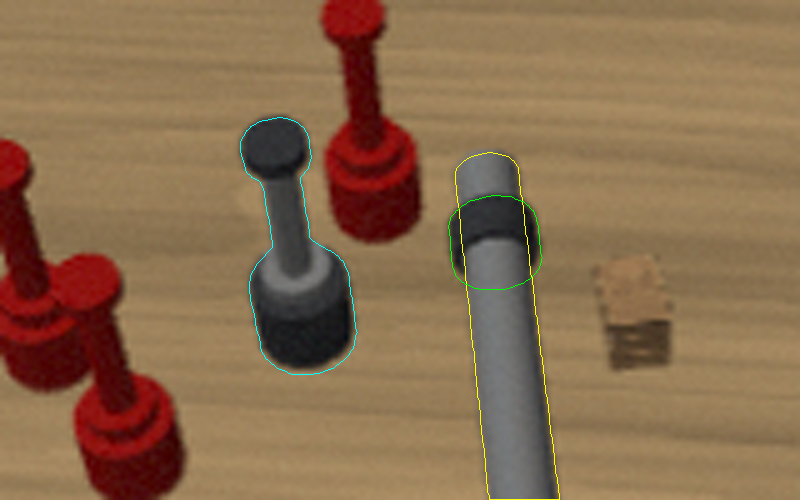

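View pics/ov_top.png

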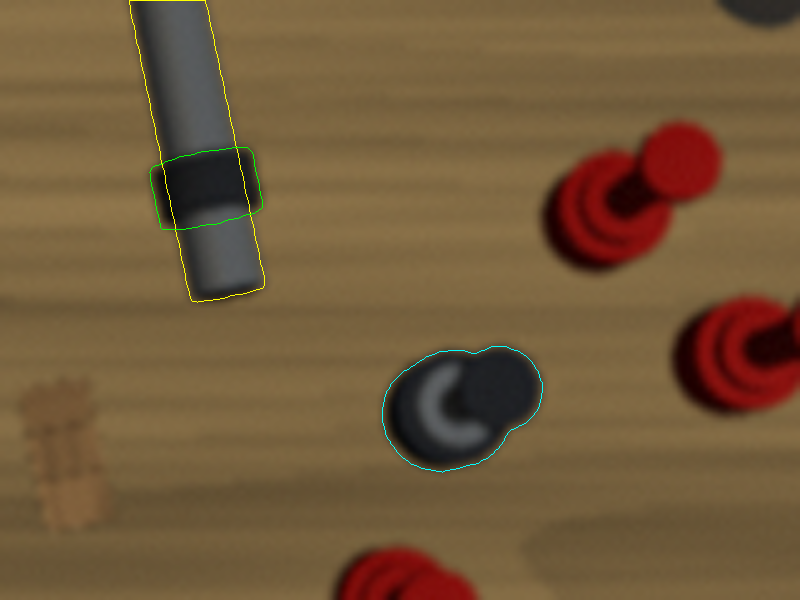

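```bash
cat >> h.py <<'E'
from scipy.spatial.transform import Rotation as R
def toolto(target,st=None):
    s=st or sensors.get_state(); M=R.from_quat(s["tcp_rot"]).as_matrix(); return M,M.T@(np.array(target)-s["eef_pos"])*100
E
python3 - <<'E'
from h import *
np.set_printoptions(precision=4,suppress=True)
M,d=toolto([.3925,-.2395,.196]); print(M,d)
print("yaw of tool y",np.degrees(np.arctan2(M[1,1],M[0,1])), "z yaw",np.degrees(np.arctan2(M[1,2],M[0,2])))
a=cv2.imread("pics/scene0.png")[60:170,50:160]; cv2.imwrite("pics/grip.png",cv2.resize(a,None,fx=5,fy=5,interpolation=2))
E
```

```text
[[-0.      0.4456 -0.8952]
 [ 0.     -0.8952 -0.4456]
 [-1.     -0.     -0.    ]] [ -0.0457 -28.5668 -24.465 ]
yaw of tool y -63.53703857541575 z yaw -153.53703857588718
```

View pics/grip.png

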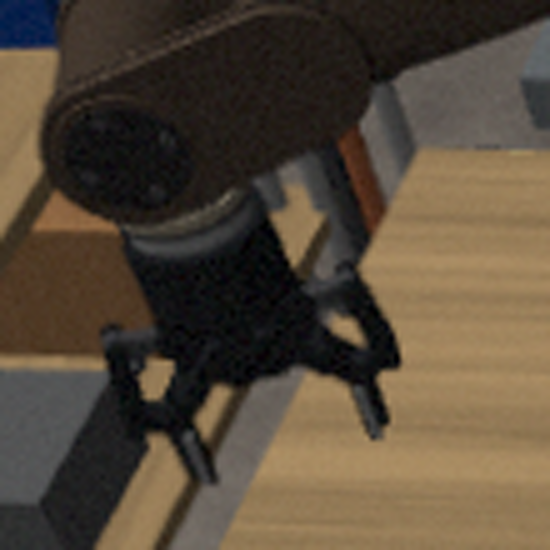

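```bash
python3 - <<'E'
from h import *
s=sensors.get_state(); M=R.from_quat(s["tcp_rot"]).as_matrix(); p=s["eef_pos"]
im=cv2.imread("pics/scene0.png"); r0,c0,f=60,50,7
o=cv2.resize(im[r0:r0+85+10,c0:c0+110],None,fx=f,fy=f-1,interpolation=2)
for x in (0,-.013,-.04,-.06,-.073,-.1):
  for zz,col in ((.011,(0,255,255)),(-.011,(0,255,0))):
    for y in (-.075,-.057,-.0425,.0425,.057,.075):
        u=proj("scene",p+M@np.array([x,y,zz]))[0]
        q=(int((u[0]-c0+.5)*f),int((u[1]-r0+.5)*(f-1))); cv2.circle(o,q,2,col,-1)
        if abs(y)>.07: cv2.putText(o,f"{int(-x*1000)}",(q[0]+4,q[1]),0,.4,col,1)
cv2.imwrite("pics/grip2.png",o)
E
```

```text
(no output)
```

View pics/grip2.png

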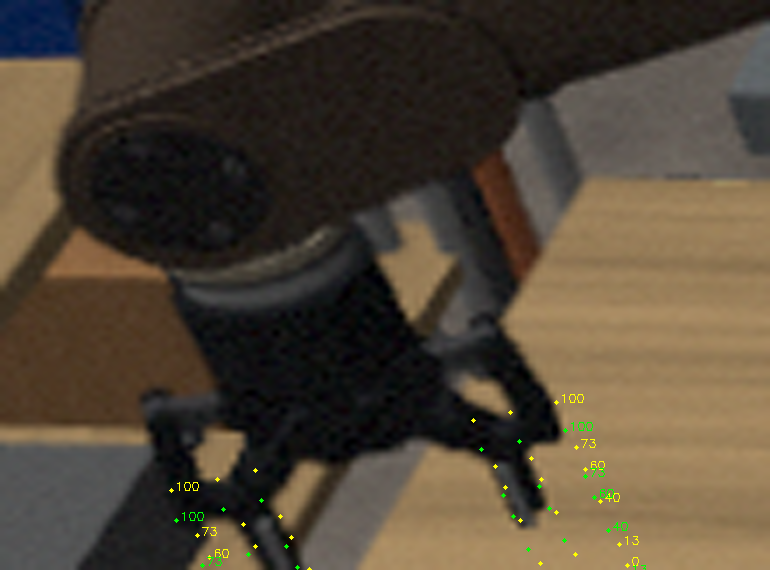

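```bash
python3 - <<'E'
from h import *
np.set_printoptions(precision=4,suppress=True)
s=sensors.get_state(); M=R.from_quat(s["tcp_rot"]).as_matrix(); p=s["eef_pos"]
def onplane(rc,zz):
    o,d=ray("scene",rc); n=M[:,2]; t=((p+n*zz-o)@n)/(d@n); return M.T@(o+t*d-p)
g=lambda x,y:(60+y/5-.5+.1,50+x/5-.5+.1)
for n,q in dict(Ltip=(207,482),Rtip=(378,438),Lbulge=(138,438),Rbulge=(397,362),LtopKn=(108,340),RtopKn=(348,268),Lpadtop=(180,425),Rpadtop=(352,378)).items():
    print(n,onplane(g(*q),0),onplane(g(*q),.011))
im=optics.read_camera("top"); cv2.imwrite("pics/t1.png",im)
cv2.imwrite("pics/t1c.png",cv2.resize(im[330:480,520:640],None,fx=4,fy=4))
E
```

```text
Ltip [-0.0461  0.0491 -0.    ] [-0.0375  0.0509  0.011 ]
Rtip [-0.0441 -0.046   0.    ] [-0.0355 -0.045   0.011 ]
Lbulge [-0.0867  0.0722 -0.    ] [-0.0785  0.0742  0.011 ]
Rbulge [-0.0905 -0.0705  0.    ] [-0.0824 -0.0698  0.011 ]
LtopKn [-0.1515  0.0639 -0.    ] [-0.1439  0.0659  0.011 ]
RtopKn [-0.1568 -0.064  -0.    ] [-0.1492 -0.0632  0.011 ]
Lpadtop [-0.0877  0.0491 -0.    ] [-0.0795  0.0509  0.011 ]
Rpadtop [-0.088  -0.0449 -0.    ] [-0.0798 -0.0439  0.011 ]
```

View pics/t1c.png

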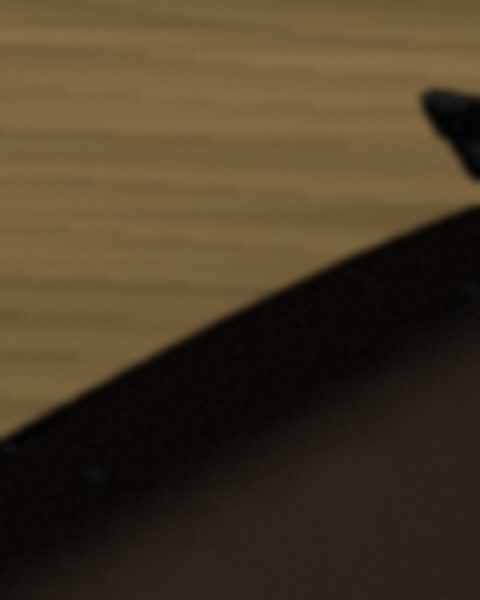

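```bash
python3 - <<'E'
from h import *
np.set_printoptions(precision=4,suppress=True)
s=sensors.get_state(); M=R.from_quat(s["tcp_rot"]).as_matrix(); p=s["eef_pos"]
def onplane(rc,zz):
    o,d=ray("scene",rc); n=M[:,2]; t=((p+n*zz-o)@n)/(d@n); return M.T@(o+t*d-p)
g=lambda x,y:(60+y/5-.5+.1,50+x/5-.5+.1)
for n,q in dict(ringL=(125,235),ringR=(262,200),bodybotL=(165,360),bodybotR=(315,300),brL=(50,170),brbot=(130,222),brR=(300,130),brR2=(365,95),brtop=(90,50)).items():
    print(n,onplane(g(*q),0),onplane(g(*q),-.04))
E
```

```text
ringL [-0.2093  0.0337 -0.    ] [-0.2351  0.0276 -0.04  ]
ringR [-0.2091 -0.0359 -0.    ] [-0.235  -0.0397 -0.04  ]
bodybotL [-0.1304  0.0418 -0.    ] [-0.1589  0.0353 -0.04  ]
bodybotR [-0.1427 -0.042  -0.    ] [-0.1707 -0.0457 -0.04  ]
brL [-0.2552  0.0537 -0.    ] [-0.2795  0.0469 -0.04  ]
brbot [-0.2158  0.0288 -0.    ] [-0.2414  0.0228 -0.04  ]
brR [-0.2427 -0.066  -0.    ] [-0.2674 -0.0689 -0.04  ]
brR2 [-0.2529 -0.1021 -0.    ] [-0.2774 -0.1038 -0.04  ]
brtop [-0.3119  0.013  -0.    ] [-0.3343  0.0075 -0.04  ]
```

Request:
arm_command(
  increments=[
    [[0,-4,-4,0.15],[0,-4,-4,0.15],[0,-4,-4,0]],
  ],
)

```text
time: 1.32
eef_pos: [0.3779, -0.4529, 0.1956]
tcp_rot: [0.705, 0.056, -0.705, 0.056]
contact_force: [-0.5, 0.2, 0.2]
opening: 1.0
```

```bash
cat >> h.py <<'E'
def gridshow(cam,im,name,box,f=6,xs=(0,-.013,-.04,-.073,-.12)):
    s=sensors.get_state(); M=R.from_quat(s["tcp_rot"]).as_matrix(); p=s["eef_pos"]; r0,r1,c0,c1=box
    o=cv2.resize(im[r0:r1,c0:c1],None,fx=f,fy=f,interpolation=2)
    for x in xs:
      for zz,col in ((.011,(0,255,255)),(-.011,(0,255,0))):
        for y in (-.072,-.057,-.0425,.0425,.057,.072):
            u=proj(cam,p+M@np.array([x,y,zz]))[0]; q=(int((u[0]-c0+.5)*f),int((u[1]-r0+.5)*f)); cv2.circle(o,q,2,col,-1)
            if abs(y)>.07: cv2.putText(o,f"{int(-x*1000)}{'+' if y>0 else '-'}",(q[0]+4,q[1]),0,.4,col,1)
    cv2.imwrite(name,o)
E
python3 - <<'E'
from h import *
for c in("scene","top"):
    im=optics.read_camera(c); cv2.imwrite(f"pics/{c}2.png",im)
s=sensors.get_state();M=R.from_quat(s["tcp_rot"]).as_matrix();print(np.round(M,3),s["time"])
print([proj(c,s["eef_pos"]) for c in("scene","top")])
gridshow("scene",cv2.imread("pics/scene2.png"),"pics/g2.png",(100,220,80,210))
E
```

```text
[[ 0.001  0.166 -0.986]
 [ 0.001 -0.986 -0.166]
 [-1.    -0.001 -0.001]] 1.425
[array([[158.34077475, 185.30133751]]), array([[548.65442384, 303.9293524 ]])]
```

View pics/g2.png

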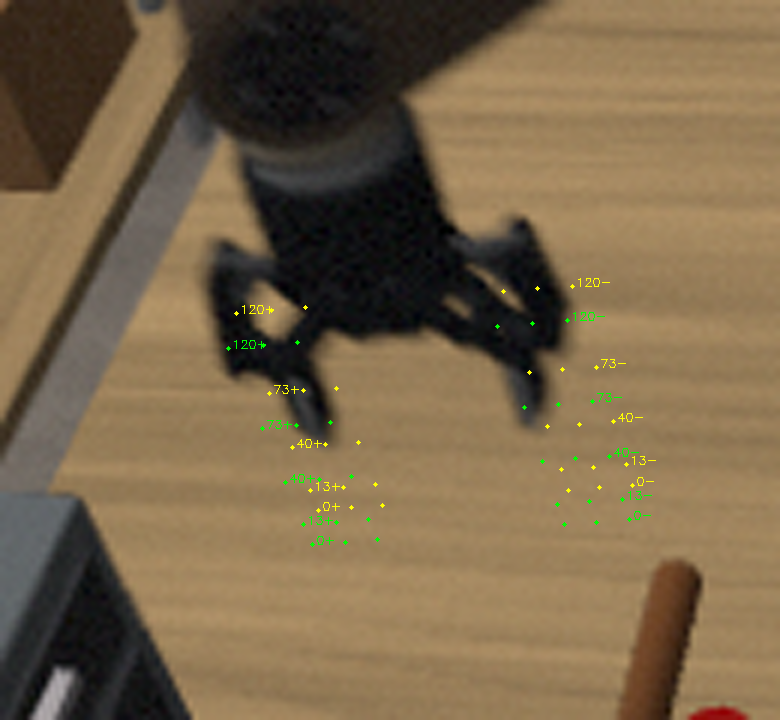

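View pics/top2.png

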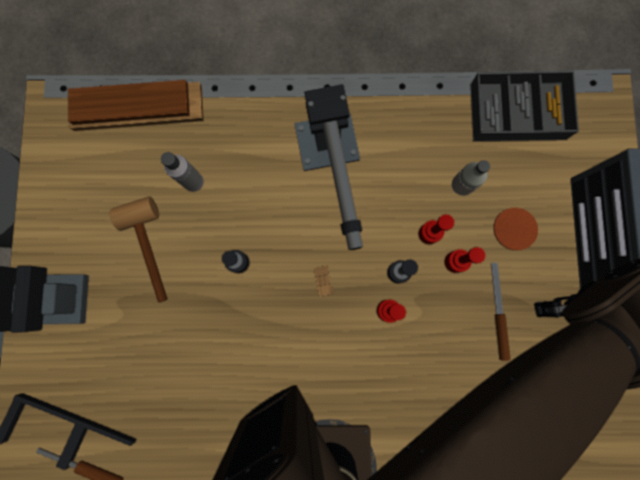

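```bash
python3 - <<'E'
from h import *
np.set_printoptions(precision=4,suppress=True)
s=sensors.get_state();M=R.from_quat(s["tcp_rot"]).as_matrix();p=s["eef_pos"];print(p,s["dq"],s["time"])
for x in(-.013,-.045,-.073): print(x,proj("top",np.array([p+M@np.array([x,-y,0]) for y in(.0425,.057,.072)])).tolist())
im=cv2.imread("pics/top2.png"); gridshow("top",im,"pics/g3.png",(260,360,510,640))
E
```

```text
[ 0.3801 -0.4503  0.1957] [-0.0635  0.0303 -0.0391 -0.0529 -0.0253 -0.0421] 1.425
-0.013 [[530.9789118562976, 307.5608765636453], [523.859304423708, 308.791155818642], [516.498758704271, 310.06471434289364]]
-0.045 [[538.5339920738953, 307.768657065217], [531.1469863699791, 309.0433414658146], [523.5105144534705, 310.3628602495626]]
-0.073 [[545.6218736476117, 307.9645100850372], [537.9835498961077, 309.2807783147041], [530.0877991020601, 310.64333417666955]]
```

View pics/g3.png

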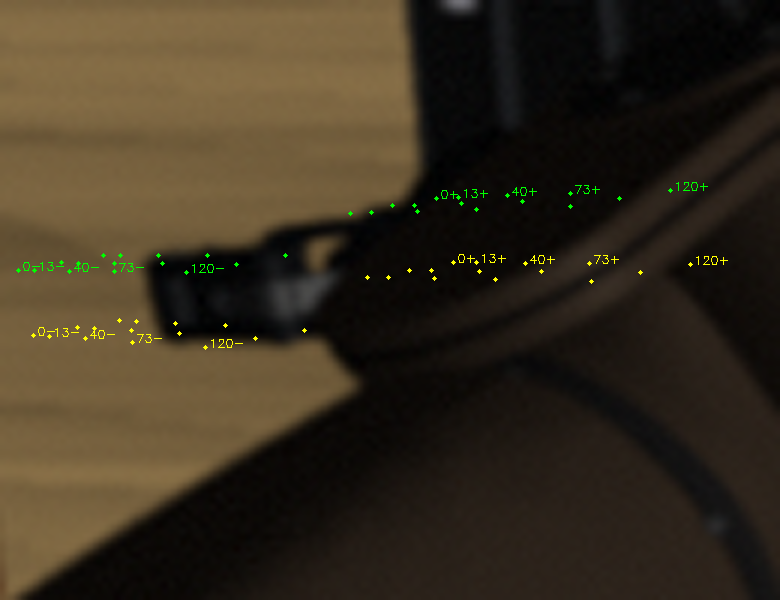

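```bash
python3 - <<'E'
from h import *
np.set_printoptions(precision=4,suppress=True)
# start pose
p=np.array([0.30078292, -0.60425717,  0.19553872]); M=R.from_quat([-0.68833454, -0.16185138,  0.68833631, -0.16184196]).as_matrix()
rad=np.array([p[0],p[1],0]);rad/=np.linalg.norm(rad); tan=np.array([-rad[1],rad[0],0]); print("rad",rad,"tan",tan)
g=lambda x,y:(60+y/5-.5+.1,50+x/5-.5+.1)
for t in (0,.03,.04,.05,.06,.07,.08):
    o,d0=ray("scene",g(125,150))
    out=[]
    for q in ((125,150),(45,150),(125,222),(190,210)):
        o,d=ray("scene",g(*q)); k=((p+tan*t-o)@tan)/(d@tan); w=o+k*d-p; out.append((round(w@rad,4),round(w[2],4)))
    print(t,out)
E
cp pics/scene2.png pics/s2.png; python3 - <<'E'
import cv2
im=cv2.imread('pics/scene2.png')[0:200,60:330]; cv2.imwrite('pics/arm.png',cv2.resize(im,None,fx=2.9,fy=2.9,interpolation=2))
E
```

```text
rad [ 0.4456 -0.8952  0.    ] tan [0.8952 0.4456 0.    ]
0 [(np.float64(0.0168), np.float64(0.2557)), (np.float64(0.0519), np.float64(0.2664)), (np.float64(0.0311), np.float64(0.2166)), (np.float64(-0.0008), np.float64(0.2139))]
0.03 [(np.float64(0.0126), np.float64(0.2739)), (np.float64(0.0468), np.float64(0.2844)), (np.float64(0.0265), np.float64(0.2358)), (np.float64(-0.0045), np.float64(0.2332))]
0.04 [(np.float64(0.0112), np.float64(0.28)), (np.float64(0.0451), np.float64(0.2904)), (np.float64(0.025), np.float64(0.2422)), (np.float64(-0.0058), np.float64(0.2396))]
0.05 [(np.float64(0.0098), np.float64(0.2861)), (np.float64(0.0434), np.float64(0.2964)), (np.float64(0.0235), np.float64(0.2486)), (np.float64(-0.0071), np.float64(0.246))]
0.06 [(np.float64(0.0084), np.float64(0.2922)), (np.float64(0.0417), np.float64(0.3024)), (np.float64(0.022), np.float64(0.255)), (np.float64(-0.0083), np.float64(0.2525))]
0.07 [(np.float64(0.007), np.float64(0.2982)), (np.float64(0.04), np.float64(0.3084)), (np.float64(0.0205), np.float64(0.2614)), (np.float64(-0.0096), np.float64(0.2589))]
0.08 [(np.float64(0.0056), np.float64(0.3043)), (np.float64(0.0383), np.float64(0.3144)), (np.float64(0.019), np.float64(0.2678)), (np.float64(-0.0108), np.float64(0.2653))]
```

View pics/arm.png

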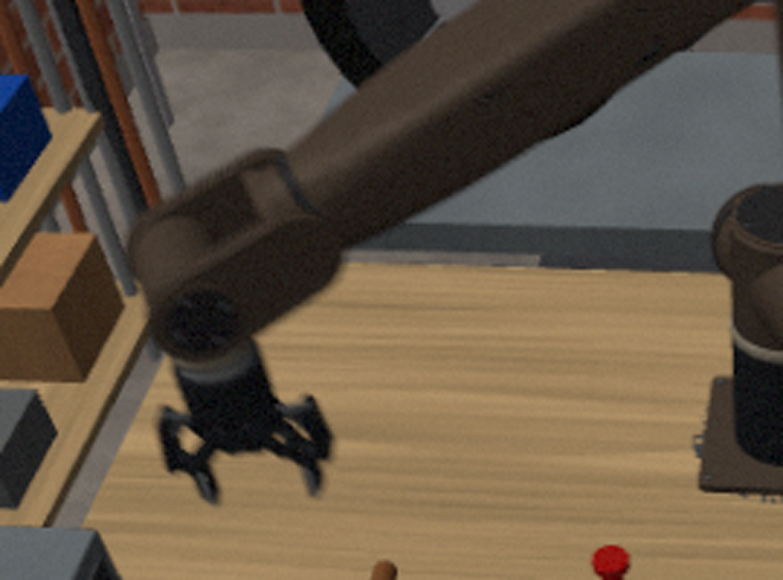

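```bash
cat > plan.py <<'E'
import numpy as np
reds=np.array([[.359,-.144],[.49,-.329],[.554,-.2625]]); J0=np.array([.459,-.175]); C=np.array([.5414,-.049]); yaw=.189
def rectdist(c,u,v,hu,hv,p,off=0):  # rect centred c+off*u
    d=p-c; a=abs(d@u-off)-hu; b=abs(d@v)-hv
    return np.hypot(max(a,0),max(b,0)) if max(a,b)>0 else max(a,b)
t=np.array([np.cos(yaw),np.sin(yaw)]); 
tubepts=[(C+t*x,.016) for x in np.linspace(-.03,.2,47)]+[(C+t*x,.022) for x in(-.012,0,.012)]+[(C-t*.045+np.array([-t[1],t[0]])*k,0) for k in(-.016,0,.016)]
def toolpos(J,a,phi,m):
    u=np.array([np.cos(a),np.sin(a)]); v=m*np.array([-u[1],u[0]])   # m=-1: jack on clockwise side
    k=np.array([.057+.028*np.cos(phi),.011+.028*np.sin(phi)])
    return J-k[0]*u-k[1]*v,u,v
def clear(T,u,v):
    c=[]
    for r in reds:
        c.append(rectdist(T,u,v,.0425,.038,r)-.018)
        for s in(1,-1):
            c.append(rectdist(T,u,v,.015,.012,r,s*.057)-.028)
    for p,r in tubepts: c.append(rectdist(T,u,v,.0425,.038,p)-r)
    return min(c)
E
python3 - <<'E'
from plan import *
D=np.radians
best={}
for p1 in range(20,100,5):
  for L in np.arange(.02,.15,.01):
    J1=J0+L*np.array([np.cos(D(p1)),np.sin(D(p1))]); d=C-J1; p2=np.degrees(np.arctan2(d[1],d[0])); L2=np.hypot(*d)
    if not 20<p2<130: continue
    def leg(J,p,L,back):
        b=(-1,)
        pd=np.array([np.cos(D(p)),np.sin(D(p))])
        for m in(1,-1):
            for phi in range(50,76,5):
                a=D(p)-m*D(phi)
                cl=min(clear(toolpos(J+pd*s,a,D(phi),m)[0],*toolpos(J,a,D(phi),m)[1:]) for s in np.linspace(-back,L,8))
                T=toolpos(J-pd*back,a,D(phi),m)[0]
                if np.hypot(*T)<.43: continue
                if cl>b[0]: b=(cl,m,phi,round(np.degrees(a)))
        return b
    b1=leg(J0,p1,L,.012);b2=leg(J1,p2,L2,.012)
    best[(p1,round(L,2))]=(min(b1[0],b2[0]),b1,b2,round(p2),round(L2,3))
for k,v in sorted(best.items(),key=lambda kv:-kv[1][0])[:12]: print(k,v)
E
```

```text
(75, np.float64(0.04)) (np.float64(0.010426652651092327), (np.float64(0.016164834254778365), 1, 50, 25), (np.float64(0.010426652651092327), -1, 50, 100), 50, np.float64(0.113))
(85, np.float64(0.03)) (np.float64(0.01038803433593509), (np.float64(0.03621926812182541), 1, 50, 35), (np.float64(0.01038803433593509), -1, 50, 100), 50, np.float64(0.125))
(90, np.float64(0.03)) (np.float64(0.010190316606786765), (np.float64(0.0402554824158462), 1, 50, 40), (np.float64(0.010190316606786765), -1, 50, 99), 49, np.float64(0.127))
(80, np.float64(0.04)) (np.float64(0.01010190132713154), (np.float64(0.022654254199889864), 1, 50, 30), (np.float64(0.01010190132713154), -1, 50, 99), 49, np.float64(0.115))
(95, np.float64(0.03)) (np.float64(0.01001181954814459), (np.float64(0.03813117836904563), 1, 55, 40), (np.float64(0.01001181954814459), -1, 50, 99), 49, np.float64(0.128))
(85, np.float64(0.04)) (np.float64(0.009803523744966819), (np.float64(0.028558823690635626), 1, 50, 35), (np.float64(0.009803523744966819), -1, 50, 98), 48, np.float64(0.117))
(90, np.float64(0.04)) (np.float64(0.009534781138027
[... 300 characters left out ...]
95, np.float64(0.04)) (np.float64(0.009297813630841034), (np.float64(0.03319631417387442), 1, 55, 40), (np.float64(0.009297813630841034), -1, 50, 95), 45, np.float64(0.122))
(85, np.float64(0.05)) (np.float64(0.009136108440396112), (np.float64(0.02089837925944583), 1, 50, 35), (np.float64(0.009136108440396112), -1, 50, 94), 44, np.float64(0.109))
(90, np.float64(0.05)) (np.float64(0.008798400496067199), (np.float64(0.02617316095672474), 1, 50, 40), (np.float64(0.008798400496067199), -1, 50, 93), 43, np.float64(0.112))
(70, np.float64(0.04)) (np.float64(0.008771072761206481), (np.float64(0.009139952259502298), 1, 50, 20), (np.float64(0.008771072761206481), -1, 50, 102), 52, np.float64(0.112))
```

```bash
python3 - <<'E'
from plan import *
D=np.radians
p=D(56.8);pd=np.array([np.cos(p),np.sin(p)])
for a in range(90,131,5):
    print(a,"phi",round(a-56.8),[round(1000*clear(*toolpos(J0+pd*s,D(a),D(a)-p,-1))) for s in(-.02,0,.03,.05,.075,.1,.125,.15)])
E
```

```text
90 phi 33 [16, 17, 11, 19, 32, 30, 29, 14]
95 phi 38 [10, 6, 4, 16, 27, 19, 22, 14]
100 phi 43 [7, -5, 2, 16, 18, 10, 18, 13]
105 phi 48 [-3, -15, 1, 15, 7, 4, 17, 11]
110 phi 53 [-14, -18, 0, 13, -3, 1, 16, 9]
115 phi 58 [-25, -19, 1, 1, -11, 0, 15, 6]
120 phi 63 [-30, -20, 8, -10, -13, -1, 18, 3]
125 phi 68 [-31, -13, -3, -20, -13, 1, 19, 1]
130 phi 73 [-22, -3, -14, -23, -14, 8, 16, -2]
```

```bash
python3 - <<'E'
from plan import *
D=np.radians
def show(J,pdeg,L,As):
    p=D(pdeg);pd=np.array([np.cos(p),np.sin(p)])
    for a in As: print(pdeg,a,"phi",a-pdeg,[round(1000*clear(*toolpos(J+pd*s,D(a),D(a)-p,-1))) for s in np.linspace(-.015,L,9)], toolpos(J-.02*pd,D(a),D(a)-p,-1)[0].round(3))
for p1,L in((45,.07),(40,.06),(35,.05),(45,.05)):
    show(J0,p1,L,(85,90,95))
    J1=J0+L*np.array([np.cos(D(p1)),np.sin(D(p1))]); d=C-J1; p2=round(np.degrees(np.arctan2(d[1],d[0])));print(J1,p2,np.hypot(*d))
    show(J1,p2,np.hypot(*d),(90,95,100,105,110))
E
```

```text
45 85 phi 40 [31, 28, 29, 24, 21, 19, 20, 23, 28] [ 0.409 -0.265]
45 90 phi 45 [24, 23, 18, 14, 11, 11, 15, 20, 24] [ 0.414 -0.266]
45 95 phi 50 [19, 14, 8, 4, 4, 7, 12, 19, 18] [ 0.419 -0.267]
[ 0.50849747 -0.12550253] 67 0.08327792355781503
67 90 phi 23 [7, 14, 15, 19, 16, 17, 21, 27, 16] [ 0.479 -0.227]
67 95 phi 28 [6, 7, 11, 8, 6, 8, 15, 23, 16] [ 0.484 -0.227]
67 100 phi 33 [1, 3, 2, -3, -3, 3, 12, 22, 16] [ 0.489 -0.228]
67 105 phi 38 [-5, -2, -9, -13, -8, 2, 11, 21, 14] [ 0.494 -0.228]
67 110 phi 43 [-5, -12, -20, -17, -8, 1, 10, 20, 11] [ 0.499 -0.227]
40 85 phi 45 [34, 31, 30, 27, 22, 19, 18, 19, 21] [ 0.406 -0.262]
40 90 phi 50 [28, 26, 21, 16, 12, 11, 11, 14, 18] [ 0.411 -0.263]
40 95 phi 55 [23, 17, 11, 6, 4, 4, 7, 12, 17] [ 0.416 -0.264]
[ 0.50496267 -0.13643274] 67 0.09472150699803643
67 90 phi 23 [-4, 9, 13, 16, 16, 15, 19, 25, 16] [ 0.475 -0.238]
67 95 phi 28 [-4, 7, 7, 10, 5, 6, 12, 21, 16] [ 0.48  -0.238]
67 100 phi 33 [-6, 0, 4, -2, -5, 0, 9, 20, 16] [ 0.485 -0.239]
67 105 phi 38 [-4, -5, -5, -13, -12, -2, 8, 19, 14] [ 0.49  -0.239]
67 110 phi 43 [-11, -6, -15, -2
[... 477 characters left out ...]
7 105 phi 38 [-15, -5, -1, -8, -13, -5, 7, 19, 14] [ 0.485 -0.248]
67 110 phi 43 [-7, -10, -9, -20, -17, -6, 5, 17, 11] [ 0.49  -0.248]
45 85 phi 40 [31, 29, 28, 28, 24, 21, 19, 19, 20] [ 0.409 -0.265]
45 90 phi 45 [24, 23, 21, 17, 13, 11, 11, 12, 15] [ 0.414 -0.266]
45 95 phi 50 [19, 15, 10, 6, 4, 3, 5, 9, 13] [ 0.419 -0.267]
[ 0.49435534 -0.13964466] 63 0.1021256808059185
63 90 phi 27 [-2, 8, 20, 22, 24, 21, 23, 28, 15] [ 0.462 -0.239]
63 95 phi 32 [-5, 7, 15, 18, 13, 12, 16, 24, 15] [ 0.467 -0.24 ]
63 100 phi 37 [-6, 6, 10, 8, 3, 4, 11, 22, 14] [ 0.472 -0.24 ]
63 105 phi 42 [-7, 4, 6, -3, -6, 0, 10, 21, 12] [ 0.477 -0.24 ]
63 110 phi 47 [-5, 1, -5, -14, -10, -1, 9, 20, 10] [ 0.482 -0.24 ]
```

Request:
arm_command(
  increments=[
    [[0,0,0,0.167],[0,-4.5,-1,0],[0,-4.5,-1,0],[0,-4.5,-1,0],[0,-4.5,-0.9,0],[0,0,0,0],[0,0,0,0]],
  ],
)

```text
time: 2.3
eef_pos: [0.4176, -0.2755, 0.1959]
tcp_rot: [0.707, -0.002, -0.707, -0.001]
contact_force: [0.2, 0.1, 0.0]
opening: 1.0
```

```bash
python3 - <<'E'
from h import *
np.set_printoptions(precision=4,suppress=True)
for c in("scene","top"):
    im=optics.read_camera(c); cv2.imwrite(f"pics/{c}3.png",im)
s=sensors.get_state();M=R.from_quat(s["tcp_rot"]).as_matrix();print(s["eef_pos"],M,s["time"],s["dq"])
gridshow("scene",cv2.imread("pics/scene3.png"),"pics/g4.png",(120,250,170,300))
gridshow("top",cv2.imread("pics/top3.png"),"pics/g5.png",(220,340,370,500))
E
```

```text
[ 0.4174 -0.2759  0.1957] [[ 0.0001 -0.0066 -1.    ]
 [-0.0006 -1.      0.0066]
 [-1.      0.0006 -0.0001]] 2.4 [-0.0045  0.0026  0.001   0.0038  0.0005  0.0035]
```

View pics/g4.png

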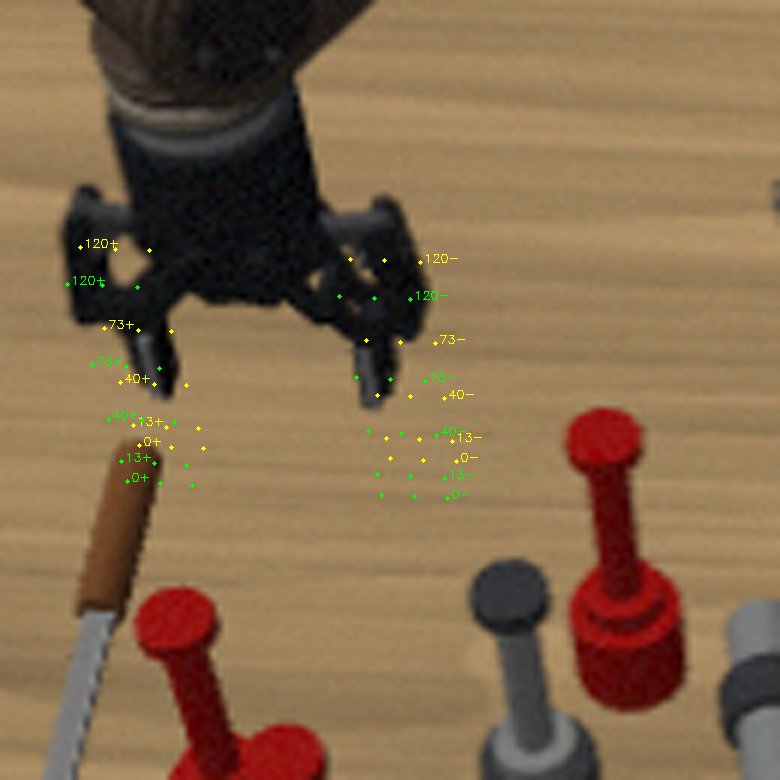

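View pics/g5.png

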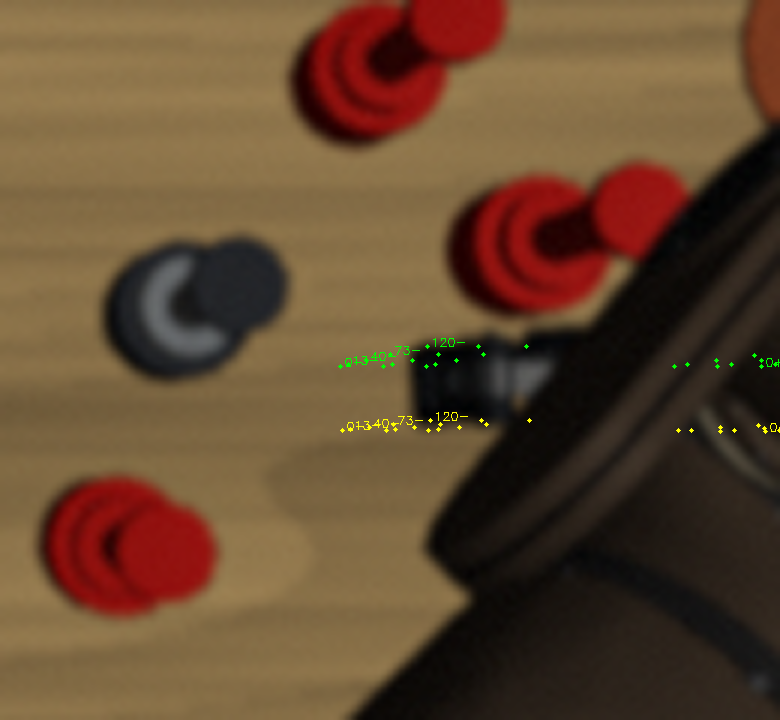

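Request:
arm_command(
  increments=[
    [[4,0,0,0],[4,0,0,0],[4,0,0,0],[4,0,0,0],[0,0,0,0],[0,0,0,0]],
  ],
)

```text
time: 3.15
eef_pos: [0.4182, -0.2761, 0.0368]
tcp_rot: [0.708, -0.003, -0.707, -0.002]
contact_force: [-0.1, -0.6, 0.5]
opening: 1.002
```

```bash
python3 - <<'E'
from h import *
np.set_printoptions(precision=4,suppress=True)
for c in("scene","top"):
    im=optics.read_camera(c); cv2.imwrite(f"pics/{c}4.png",im)
s=sensors.get_state();M=R.from_quat(s["tcp_rot"]).as_matrix();print(s["eef_pos"],s["time"],s["contact_force"])
gridshow("scene",cv2.imread("pics/scene4.png"),"pics/g6.png",(150,280,180,310))
gridshow("top",cv2.imread("pics/top4.png"),"pics/g7.png",(220,340,370,500))
E
```

```text
[ 0.4188 -0.2763  0.0378] 3.25 [ 0.2384 -0.6354  0.4395]
```

View pics/g6.png

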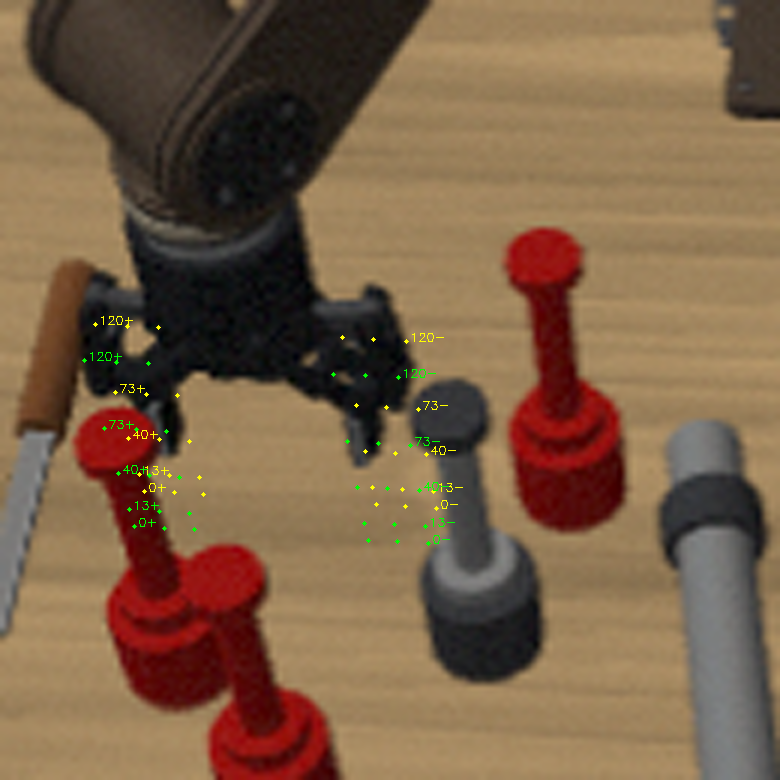

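View pics/g7.png

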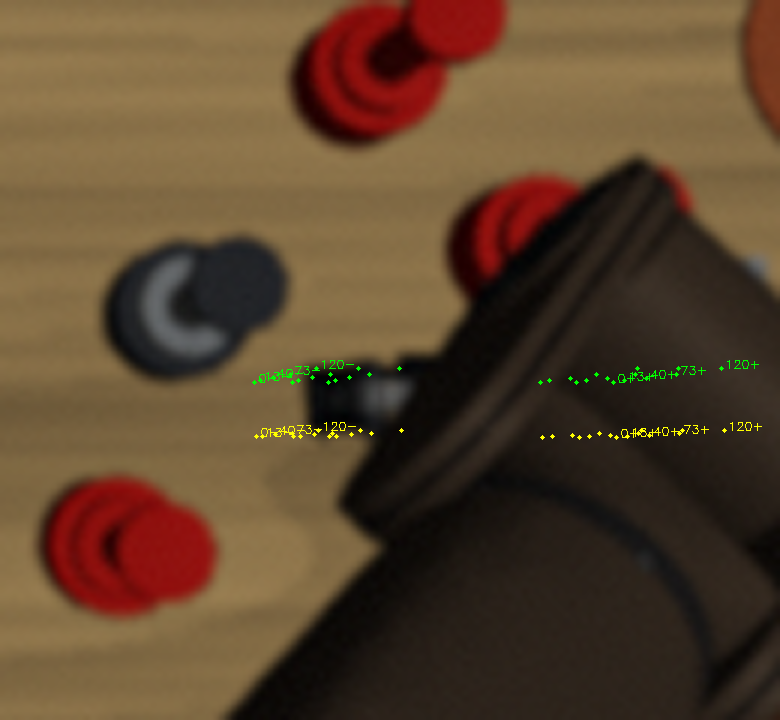

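```bash
python3 - <<'E'
from h import *
np.set_printoptions(precision=4,suppress=True)
for n,q in dict(Rtip=(362,464),Ltip=(170,452),Rbulge=(412,362)).items():
    rc=(150+q[1]/6-.5,180+q[0]/6-.5); print(n,[at_z("scene",rc,z) for z in(.02,.04,.06,.08)])
# chisel-side check
print("chisel handle end",at_z("scene",(150+270/6,180+75/6),.02))
rc=(220+395/6-.5,370+308/6-.5); print("top bulge edge",[at_z("top",rc,z) for z in(.06,.09,.12,.15)])
rc1=(220+360/6-.5,370+340/6-.5);rc2=(220+440/6-.5,370+340/6-.5);print([(at_z("top",r,.12)) for r in(rc1,rc2)])
E
```

```text
Rtip [array([ 0.3689, -0.2498,  0.02  ]), array([ 0.3852, -0.2443,  0.04  ]), array([ 0.4014, -0.2387,  0.06  ]), array([ 0.4177, -0.2332,  0.08  ])]
Ltip [array([ 0.3674, -0.3474,  0.02  ]), array([ 0.3837, -0.3402,  0.04  ]), array([ 0.3999, -0.333 ,  0.06  ]), array([ 0.4162, -0.3258,  0.08  ])]
Rbulge [array([ 0.3004, -0.2358,  0.02  ]), array([ 0.3178, -0.2305,  0.04  ]), array([ 0.3352, -0.2252,  0.06  ]), array([ 0.3526, -0.2199,  0.08  ])]
chisel handle end [ 0.2495 -0.4219  0.02  ]
top bulge edge [array([ 0.4241, -0.2209,  0.06  ]), array([ 0.423 , -0.2147,  0.09  ]), array([ 0.4218, -0.2084,  0.12  ]), array([ 0.4207, -0.2021,  0.15  ])]
[array([ 0.4348, -0.2208,  0.12  ]), array([ 0.4051, -0.2196,  0.12  ])]
```

Request:
arm_command(
  increments=[
    [[1.8,0,0,0],[1.8,0,0,0],[0,0,0,0],[0,0,0,0],[0,0,0,0]],
  ],
)

```text
time: 3.88
eef_pos: [0.4179, -0.2749, -0.0]
tcp_rot: [0.707, -0.002, -0.707, -0.002]
contact_force: [0.5, -0.1, 0.3]
opening: 1.0
```

```bash
python3 - <<'E'
from h import *
np.set_printoptions(precision=4,suppress=True)
im=optics.read_camera("scene"); cv2.imwrite(f"pics/scene5.png",im)
s=sensors.get_state();print(s["eef_pos"],s["time"],s["contact_force"])
gridshow("scene",im,"pics/g8.png",(150,280,180,310))
E
```

```text
[ 0.4179 -0.2749  0.    ] 3.925 [-0.2752  1.248   0.3834]
```

View pics/g8.png

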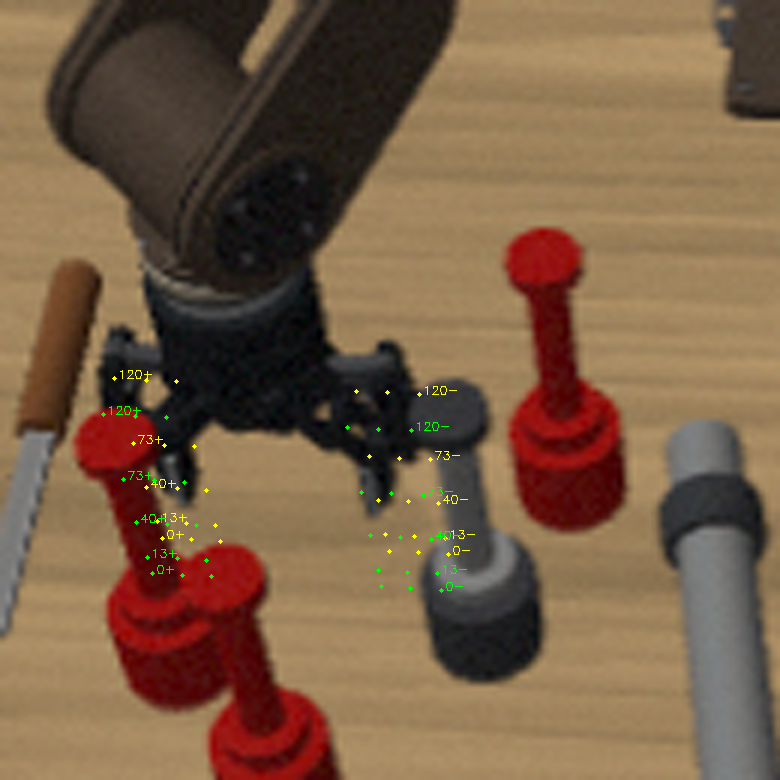

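Request:
arm_command(
  increments=[
    [[0.5,0,0,0],[0.5,0,0,0],[0,0,0,0],[0,0,0,0]],
  ],
)

```text
time: 4.42
eef_pos: [0.4175, -0.2745, -0.0106]
tcp_rot: [-0.707, 0.002, 0.707, 0.002]
contact_force: [0.3, -0.6, -0.5]
opening: 1.0
```

Request:
arm_command(
  increments=[
    [[0.2,0,0,0],[0.2,0,0,0],[0,0,0,0]],
  ],
)

```text
time: 4.8
eef_pos: [0.4174, -0.2744, -0.0147]
tcp_rot: [-0.707, 0.002, 0.707, 0.002]
contact_force: [-0.0, 0.7, -0.4]
opening: 0.998
```

Request:
arm_command(
  increments=[
    [[0.3,0,0,0],[0.3,0,0,0],[0,0,0,0]],
  ],
)

```text
time: 5.18
eef_pos: [0.4173, -0.2743, -0.0209]
tcp_rot: [-0.707, 0.002, 0.707, 0.002]
contact_force: [0.1, 0.5, 0.4]
opening: 1.002
```

Request:
arm_command(
  increments=[
    [[0.3,0,0,0],[0.3,0,0,0],[0,0,0,0],[0,0,0,0]],
  ],
)

```text
time: 5.68
eef_pos: [0.4176, -0.2746, -0.0265]
tcp_rot: [0.707, -0.002, -0.707, -0.002]
contact_force: [-0.4, 0.2, 0.9]
opening: 1.001
```

```bash
python3 - <<'E'
from h import *
np.set_printoptions(precision=4,suppress=True)
for c in("scene","top"):
    im=optics.read_camera(c); cv2.imwrite(f"pics/{c}6.png",im)
s=sensors.get_state();print(s["eef_pos"],s["time"],s["contact_force"])
gridshow("scene",cv2.imread("pics/scene6.png"),"pics/g9.png",(180,280,190,290),f=7,xs=(0,-.04))
E
```

```text
[ 0.4176 -0.2747 -0.0264] 5.775 [ 0.4912 -0.0027  0.3752]
```

View pics/g9.png

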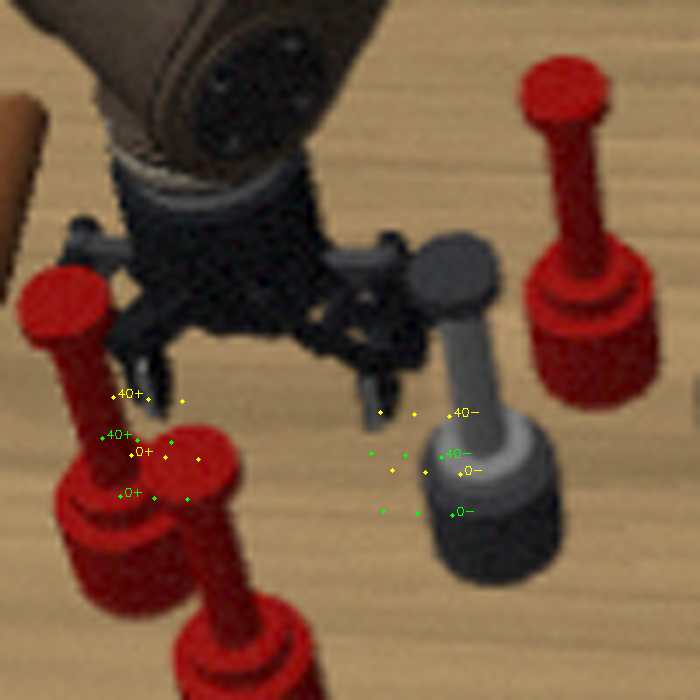

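```bash
python3 - <<'E'
from h import *
np.set_printoptions(precision=4,suppress=True)
for q in ((373,428),(155,415),(430,350)):
    rc=(180+q[1]/7-.5,190+q[0]/7-.5); print([at_z("scene",rc,z) for z in(.0,.01,.02,.03)])
overlay("top",cv2.imread("pics/top6.png"),[],(220,340,370,500),"pics/g10.png",6)
S={c:cv2.imread(f"pics/{c}6.png") for c in("scene","top")};E={"top":edge(S["top"])}
r=fit(lambda p:score(E,[("top",[jack(p)[0],jack(p)[3]])]),[.459,-.175],[.004,.004]);print("jack",r.x)
E
```

```text
[array([ 0.4047, -0.2375,  0.    ]), array([ 0.4124, -0.2349,  0.01  ]), array([ 0.4201, -0.2322,  0.02  ]), array([ 0.4278, -0.2296,  0.03  ])]
[array([ 0.4039, -0.3318,  0.    ]), array([ 0.4116, -0.3284,  0.01  ]), array([ 0.4193, -0.325 ,  0.02  ]), array([ 0.427 , -0.3216,  0.03  ])]
[array([ 0.3608, -0.22  ,  0.    ]), array([ 0.3689, -0.2175,  0.01  ]), array([ 0.3769, -0.2151,  0.02  ]), array([ 0.385 , -0.2126,  0.03  ])]
jack [ 0.4589 -0.1748]
```

View pics/g10.png

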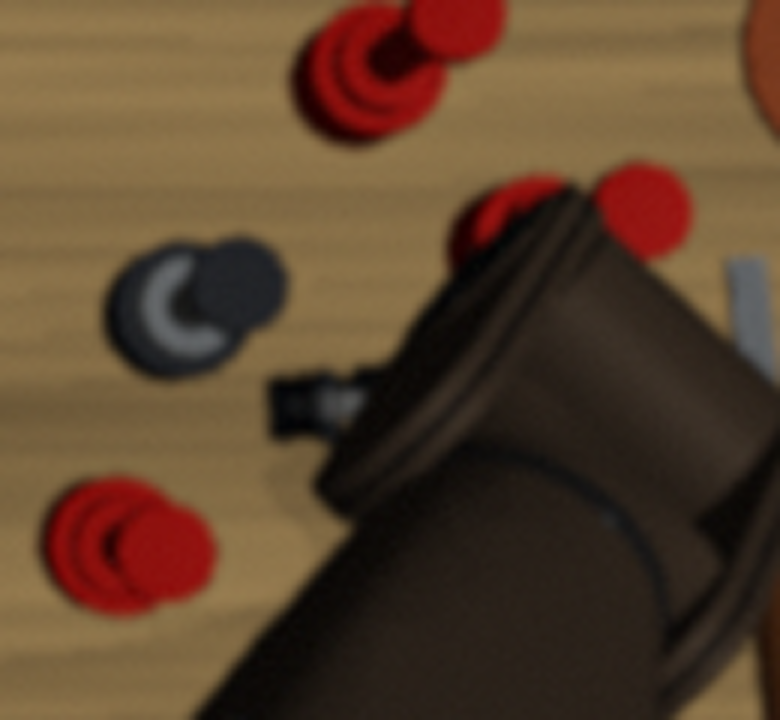

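```bash
python3 - <<'E'
from h import *
np.set_printoptions(precision=4,suppress=True)
s=sensors.get_state();p=s["eef_pos"];print(s["qpos"])
rad=np.array([p[0],p[1],0]);rad/=np.linalg.norm(rad);tan=np.array([-rad[1],rad[0],0])
for z in (.21,.25,.29):
  for q in((322,485),(450,330),(575,185)):
    w=at_z("top",(220+q[1]/6-.5,370+q[0]/6-.5),z)-p; print(z,q,"rad",w@rad,"tan",w@tan)
cv2.imwrite("pics/arm2.png",cv2.resize(cv2.imread("pics/scene6.png")[120:280,170:370],None,fx=4,fy=3.7,interpolation=2))
E
```

```text
[-0.785   0.2139  2.1298 -0.      0.7976  0.7909]
0.21 (322, 485) rad -0.06938767962650823 tan 0.051990415502536066
0.21 (450, 330) rad -0.0009623192626739215 tan 0.042621048147307175
0.21 (575, 185) rad 0.06492154421947802 tan 0.03230462440691339
0.25 (322, 485) rad -0.07420931938434676 tan 0.05901157337947045
0.25 (450, 330) rad -0.008786085585050053 tan 0.050053282070907285
0.25 (575, 185) rad 0.05420715816660384 tan 0.04018948597613179
0.29 (322, 485) rad -0.07903095914218529 tan 0.06603273125640484
0.29 (450, 330) rad -0.016609851907426216 tan 0.05748551599450744
0.29 (575, 185) rad 0.043492772113729664 tan 0.048074347545350185
```

View pics/arm2.png

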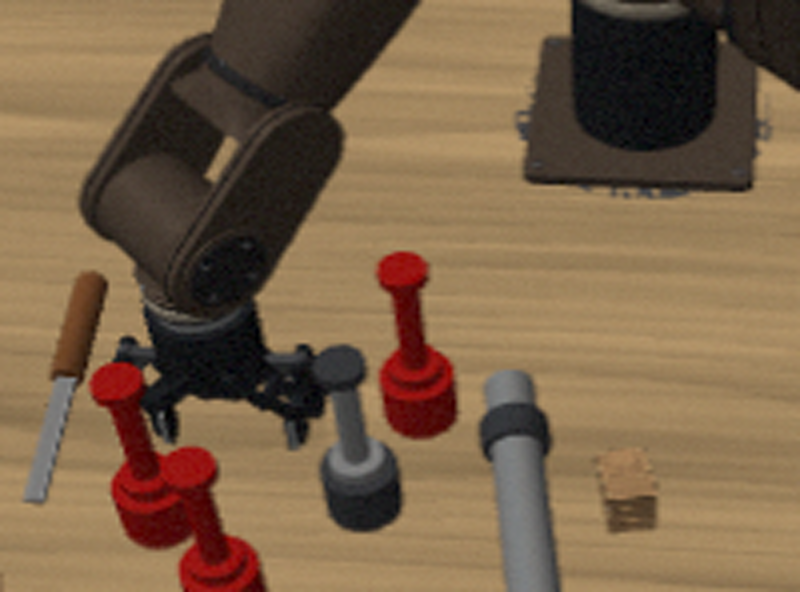

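Request:
arm_command(
  increments=[
    [[0.4,-0.5,0.6,0],[0,-0.92,-0.77,0],[0,-0.92,-0.77,0],[0,0,0,0],[0,0,0,0]],
  ],
)

```text
time: 6.4
eef_pos: [0.4274, -0.2511, -0.0304]
tcp_rot: [0.707, -0.002, -0.707, -0.001]
contact_force: [-0.4, -0.1, -0.4]
opening: 1.0
```

```bash
cat > look.py <<'E'
from h import *
import sys
np.set_printoptions(precision=4,suppress=True)
def look(n,guess,sbox,tbox,C=(.5414,-.049),cams=("scene","top")):
    S={}
    for c in("scene","top"):
        S[c]=optics.read_camera(c); cv2.imwrite(f"pics/{c}{n}.png",S[c])
    s=sensors.get_state();print("t",s["time"],"eef",s["eef_pos"],"F",s["contact_force"])
    E={c:edge(S[c]) for c in S}; J=None
    for cc in (("scene",),("top",),("scene","top")):
        r=fit(lambda p:score(E,[(c,[jack(p)[0],jack(p)[3]]) for c in cc]),guess,[.005,.005]);print(cc,r.x,round(r.fun,1)); J=r.x
    for c,b in (("scene",sbox),("top",tbox)):
        overlay(c,S[c],[(hullmask(c,jack(J)),(255,255,0))],b,f"pics/o_{c}{n}.png",4)
    a=cv2.imread(f"pics/o_scene{n}.png");b=cv2.imread(f"pics/o_top{n}.png");h=max(a.shape[0],b.shape[0])
    pad=lambda i:cv2.copyMakeBorder(i,0,h-i.shape[0],0,0,cv2.BORDER_CONSTANT)
    cv2.imwrite(f"pics/o{n}.png",np.hstack([pad(a),pad(b)]))
    d=np.array(C)-J;print("to go",d,np.hypot(*d),np.degrees(np.arctan2(d[1],d[0])))
E
python3 - <<'E'
from look import *
look(7,[.459,-.175],(180,300,220,320),(210,330,340,440))
E
```

```text
t 6.5 eef [ 0.4271 -0.2514 -0.0304] F [-0.1828 -0.0685  0.1749]
('scene',) [ 0.4573 -0.1752] -30.9
('top',) [ 0.4591 -0.1747] -27.8
('scene', 'top') [ 0.4588 -0.1749] -58.6
to go [0.0826 0.1259] 0.1505424482855605 56.72962480353259
```

View pics/o7.png

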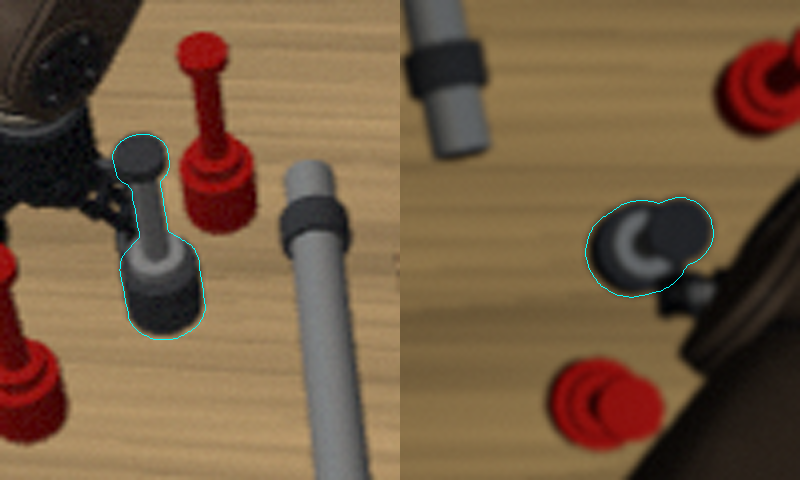

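Request:
arm_command(
  increments=[
    [[0,-0.4,-0.32,0],[0,-0.4,-0.32,0],[0,-0.4,-0.32,0],[0,-0.4,-0.32,0],[0,-0.4,-0.32,0],[0,0,0,0]],
  ],
)

```text
time: 7.25
eef_pos: [0.4436, -0.2307, -0.0305]
tcp_rot: [0.707, -0.002, -0.707, -0.002]
contact_force: [-0.7, -0.5, 0.8]
opening: 0.999
```

```bash
python3 - <<'E'
from look import *
look(8,[.468,-.164],(180,300,220,320),(210,330,340,440))
E
```

```text
t 7.35 eef [ 0.4435 -0.2308 -0.0305] F [-0.2734 -0.3472  0.1813]
('scene',) [ 0.471  -0.1599] -30.1
('top',) [ 0.4733 -0.159 ] -27.6
('scene', 'top') [ 0.473  -0.1594] -57.4
to go [0.0684 0.1104] 0.12983438216526663 58.21665491819505
```

View pics/o8.png

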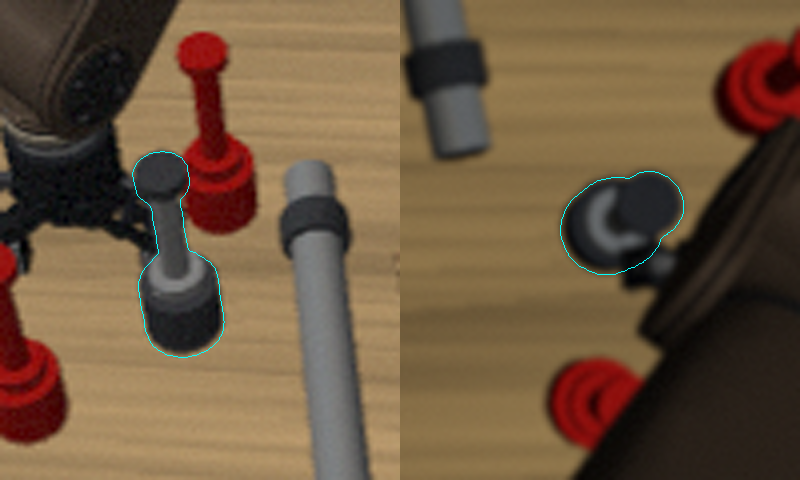

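Request:
arm_command(
  increments=[
    [[0,0.3,0.2,0],[0,0.15,-0.25,0],[0,-0.3,-0.2,0],[0,-0.4,-0.3,0],[0,-0.4,-0.3,0],[0,-0.4,-0.3,0],[0,-0.4,-0.3,0],[0,-0.4,-0.3,0],[0,-0.4,-0.3,0],[0,0,0,0]],
  ],
)

```text
time: 8.6
eef_pos: [0.4642, -0.2083, -0.0305]
tcp_rot: [0.707, -0.002, -0.707, -0.002]
contact_force: [0.1, -0.9, 2.2]
opening: 1.003
```

```bash
python3 - <<'E'
from look import *
look(9,[.490,-.138],(180,300,220,320),(210,330,340,440))
E
```

```text
t 8.7 eef [ 0.4641 -0.2083 -0.0305] F [-0.2313 -0.3701  1.0437]
('scene',) [ 0.4903 -0.1355] -29.5
('top',) [ 0.4919 -0.1343] -28.2
('scene', 'top') [ 0.4914 -0.1346] -57.5
to go [0.05   0.0856] 0.09911185263188727 59.73589916160521
```

View pics/o9.png

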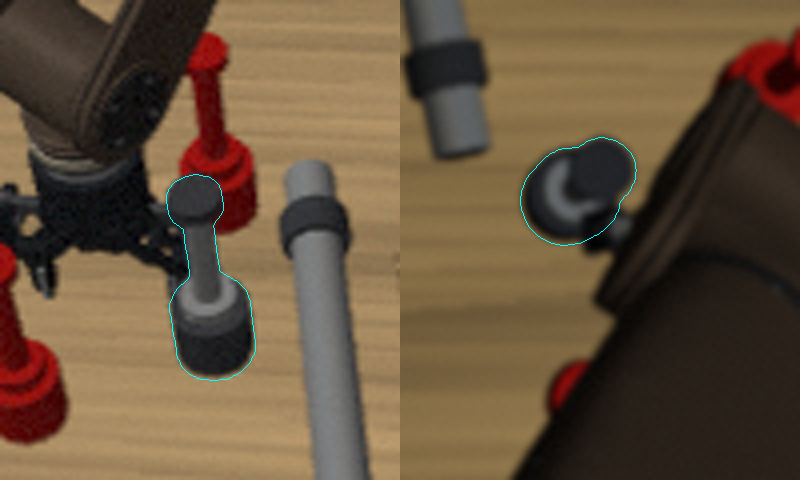

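Request:
arm_command(
  increments=[
    [[0,0.8,0.6,0],[0,0,0,-0.157],[0,0.3,-1.5,0],[0,0,0,0],[0,-0.4,-0.31,0],[0,-0.4,-0.31,0],[0,-0.4,-0.31,0],[0,-0.4,-0.31,0],[0,-0.4,-0.31,0],[0,-0.4,-0.31,0],[0,-0.4,-0.31,0],[0,0,0,0]],
  ],
)

```text
time: 10.2
eef_pos: [0.4906, -0.186, -0.0305]
tcp_rot: [0.705, 0.054, -0.705, 0.053]
contact_force: [-0.3, -1.3, 1.8]
opening: 1.003
```

```bash
python3 - <<'E'
from look import *
look("a",[.505,-.110],(180,300,220,320),(190,310,320,420))
print(np.degrees(np.arctan2(*(-R.from_quat(sensors.get_state()["tcp_rot"]).as_matrix()[[1,0],1]))))
E
```

```text
t 10.3 eef [ 0.4905 -0.186  -0.0305] F [ 0.6482 -1.3336  2.3789]
('scene',) [ 0.5044 -0.109 ] -29.8
('top',) [ 0.5062 -0.1086] -27.7
('scene', 'top') [ 0.506  -0.1086] -57.3
to go [0.0354 0.0596] 0.06929827563580486 59.28679626884388
98.64714437155477
```

View pics/oa.png

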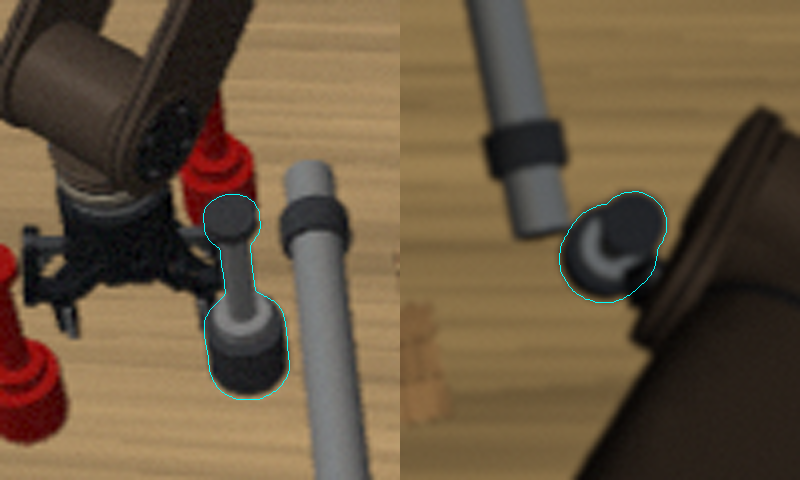

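Request:
arm_command(
  increments=[
    [[0,-0.39,-0.32,0],[0,-0.39,-0.32,0],[0,-0.39,-0.32,0],[0,-0.39,-0.32,0],[0,-0.39,-0.32,0],[0,-0.39,-0.32,0],[0,-0.39,-0.32,0],[0,0,0,0]],
  ],
)

```text
time: 11.3
eef_pos: [0.5085, -0.1559, -0.0305]
tcp_rot: [0.705, 0.054, -0.705, 0.053]
contact_force: [-0.5, -2.8, 3.6]
opening: 1.0
```

```bash
python3 - <<'E'
from look import *
look("b",[.523,-.079],(180,300,220,320),(190,310,320,420))
E
```

```text
t 11.4 eef [ 0.5084 -0.1559 -0.0305] F [-0.1895 -1.5428  2.616 ]
('scene',) [ 0.521  -0.0816] -25.7
('top',) [ 0.5263 -0.0774] -22.5
('scene', 'top') [ 0.522  -0.0842] -48.5
to go [0.0194 0.0352] 0.040194669610838715 61.12490064991496
```

View pics/ob.png

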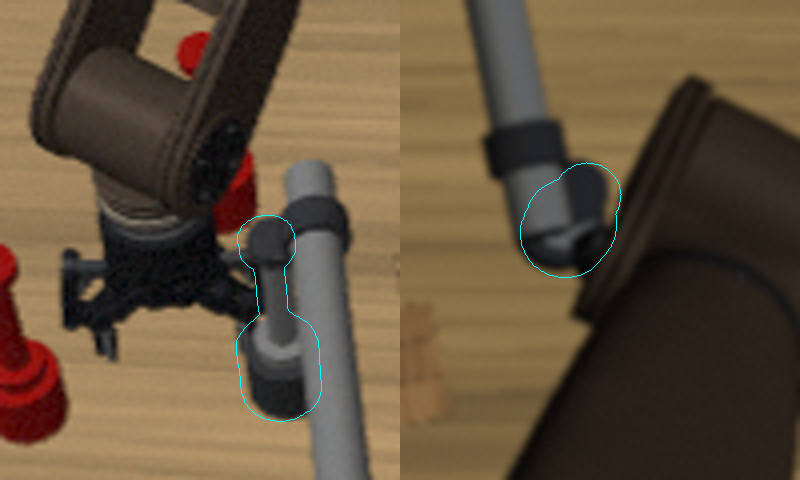

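```bash
cat > occ.py <<'E'
from look import *
T=((.5414,-.049),.189)
TM={c:cv2.dilate(np.maximum(*[hullmask(c,[q]) for q in tube(np.array(T[0]),T[1])]),np.ones((5,5))) for c in("scene","top")}
def vis_score(E,c,p,parts):
    s=0;n=0
    for P in parts:
        h=cv2.convexHull(proj(c,P).astype(np.float32))[:,0];h=np.r_[h,h[:1]]
        pts=np.concatenate([h[i]+(h[i+1]-h[i])*np.linspace(0,1,max(2,int(np.linalg.norm(h[i+1]-h[i])*2)),endpoint=False)[:,None] for i in range(len(h)-1)])
        ok=TM[c][np.clip(pts[:,1].round().astype(int),0,479),np.clip(pts[:,0].round().astype(int),0,639)]==0
        v=cv2.remap(E[c],pts[:,0].astype(np.float32)[:,None],pts[:,1].astype(np.float32)[:,None],cv2.INTER_LINEAR)[:,0]
        s+=np.sqrt(np.minimum(v,200))[ok].sum(); n+=ok.sum()
    return s/max(n,1)
def grid(n,g,win=.008,take=True):
    E={};S={}
    for c in("scene","top"):
        S[c]=cv2.imread(f"pics/{c}{n}.png");E[c]=edge(S[c])
    xs=np.arange(-win,win+1e-9,.001); tot=0
    for c in("scene","top"):
        A=np.array([[vis_score(E,c,None,[jack((g[0]+a,g[1]+b))[i] for i in(0,3)]) for b in xs] for a in xs]); tot=tot+A
        i=np.unravel_index(A.argmax(),A.shape); print(c,g[0]+xs[i[0]],g[1]+xs[i[1]],A.max().round(2))
    i=np.unravel_index(tot.argmax(),tot.shape); J=np.array([g[0]+xs[i[0]],g[1]+xs[i[1]]]); d=np.array(T[0])-J
    print("J",J,"togo",d,np.hypot(*d),np.degrees(np.arctan2(d[1],d[0])))
    ims=[]
    for c in("scene","top"):
        u=proj(c,[[J[0],J[1],.08]])[0].astype(int); b=(u[1]-50,u[1]+50,u[0]-45,u[0]+45)
        overlay(c,S[c],[(hullmask(c,[q]),(255,255,0)) for q in jack(J)]+[(hullmask(c,[tube(np.array(T[0]),T[1])[1]]),(0,255,0))],b,"pics/tmp.png",4); ims.append(cv2.imread("pics/tmp.png"))
    cv2.imwrite(f"pics/v{n}.png",np.hstack(ims))
E
python3 - <<'E'
from occ import *
grid("b",(.5239,-.0785))
E
```

```text
scene 0.5209 -0.0825 13.06
top 0.5219 -0.0835 11.65
J [ 0.5219 -0.0835] togo [0.0195 0.0345] 0.039629534440868704 60.5241109967543
```

View pics/vb.png

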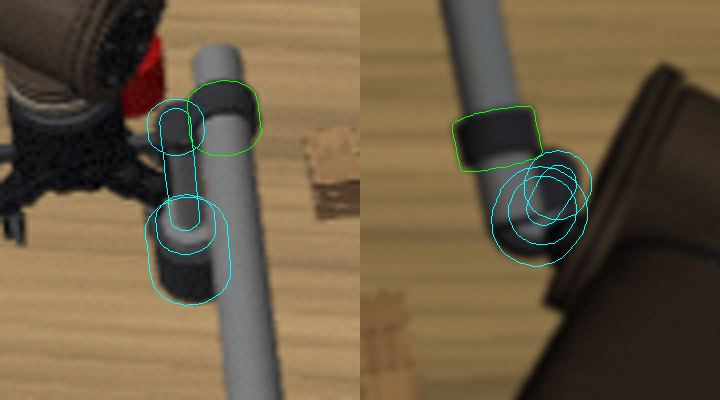

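```bash
cat >> occ.py <<'E'
def cmpv(n,Js,name,f=8,half=24,z=.06,draw=(0,3)):
    rows=[]
    for c in("scene","top"):
        S=cv2.imread(f"pics/{c}{n}.png"); S=np.clip(S.astype(float)*2.0,0,255).astype(np.uint8); ims=[]
        u=proj(c,[[Js[0][0],Js[0][1],z]])[0].astype(int); b=(u[1]-half-6,u[1]+half+6,u[0]-half,u[0]+half)
        for J in [None]+list(Js):
            m=[] if J is None else [(hullmask(c,[jack(J)[i]]),(0,255,255)) for i in draw]
            overlay(c,S,m,b,"pics/tmp.png",f); ims.append(cv2.imread("pics/tmp.png"))
        rows.append(np.hstack(ims))
    o=np.vstack(rows); k=min(800/o.shape[1],600/o.shape[0]); cv2.imwrite(name,cv2.resize(o,None,fx=k,fy=k,interpolation=cv2.INTER_AREA))
E
python3 - <<'E'
from occ import *
cmpv("b",[(.5239,-.0785),(.5219,-.0835)],"pics/cb.png",f=5)
E
```

```text
(no output)
```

View pics/cb.png

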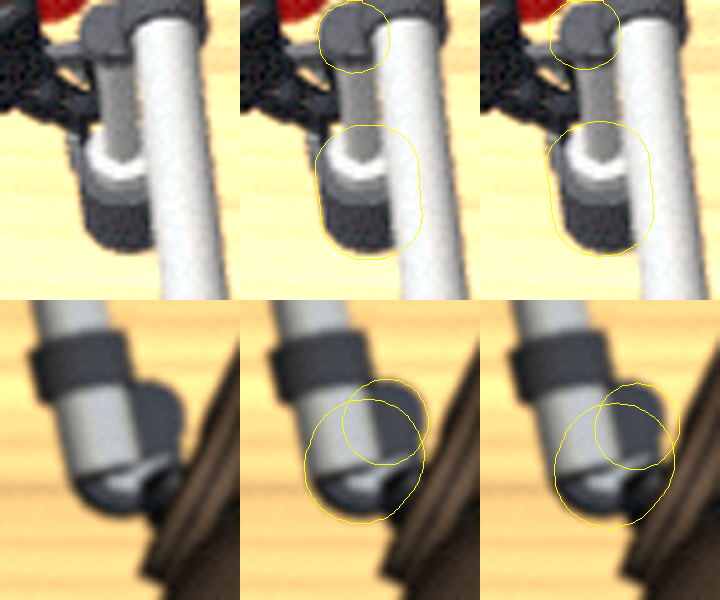

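Request:
arm_command(
  increments=[
    [[0,-0.39,-0.32,0],[0,-0.39,-0.32,0],[0,-0.39,-0.32,0],[0,-0.39,-0.32,0],[0,-0.39,-0.32,0],[0,0,0,0]],
  ],
)

```text
time: 12.15
eef_pos: [0.5211, -0.1345, -0.0305]
tcp_rot: [-0.705, -0.054, 0.705, -0.054]
contact_force: [-1.4, -2.0, 2.9]
opening: 1.004
```

```bash
python3 - <<'E'
from occ import *
for c in("scene","top"): cv2.imwrite(f"pics/{c}c.png",optics.read_camera(c))
s=sensors.get_state();print(s["time"],s["eef_pos"],s["contact_force"])
J=s["eef_pos"][:2]+np.array([.0155,.0774]);print(J)
cmpv("c",[J,J+[0.003,0]],"pics/cc.png",f=5)
cv2.imwrite("pics/wide_c.png",np.hstack([cv2.resize(cv2.imread("pics/scenec.png")[150:300,220:350],None,fx=3,fy=3),cv2.resize(cv2.imread("pics/topc.png")[150:300,310:440],None,fx=3,fy=3)]))
E
```

```text
12.25 [ 0.5211 -0.1345 -0.0305] [-1.2334 -2.5005  2.1925]
[ 0.5366 -0.0571]
```

View pics/cc.png

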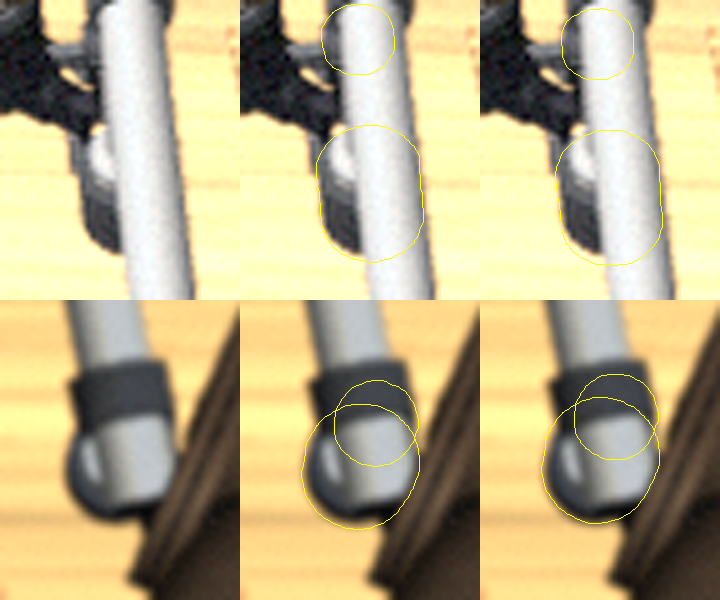

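View pics/wide_c.png

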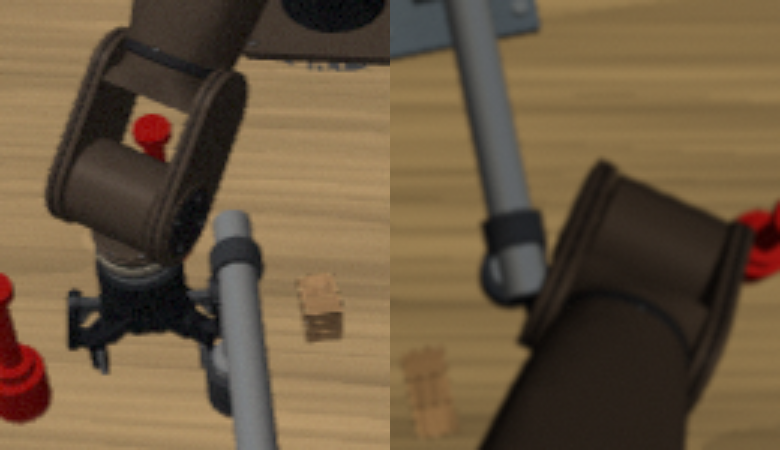

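Request:
arm_command(
  increments=[
    [[0,-0.35,-0.29,0],[0,-0.37,-0.3,0],[0,0,0,0],[0,0,0,0]],
  ],
)

```text
time: 12.75
eef_pos: [0.5258, -0.1266, -0.0305]
tcp_rot: [-0.705, -0.054, 0.705, -0.053]
contact_force: [-1.3, -2.8, 3.4]
opening: 0.999
```

```bash
python3 - <<'E'
from occ import *
for c in("scene","top"): cv2.imwrite(f"pics/{c}d.png",optics.read_camera(c))
s=sensors.get_state();print(s["time"],s["eef_pos"],s["contact_force"])
J=s["eef_pos"][:2]+np.array([.0155,.0774]);print(J)
cmpv("d",[J,(.5414,-.049)],"pics/cd.png",f=5)
E
```

```text
12.85 [ 0.5258 -0.1266 -0.0305] [-1.3138 -3.2966  4.0114]
[ 0.5413 -0.0492]
```

View pics/cd.png

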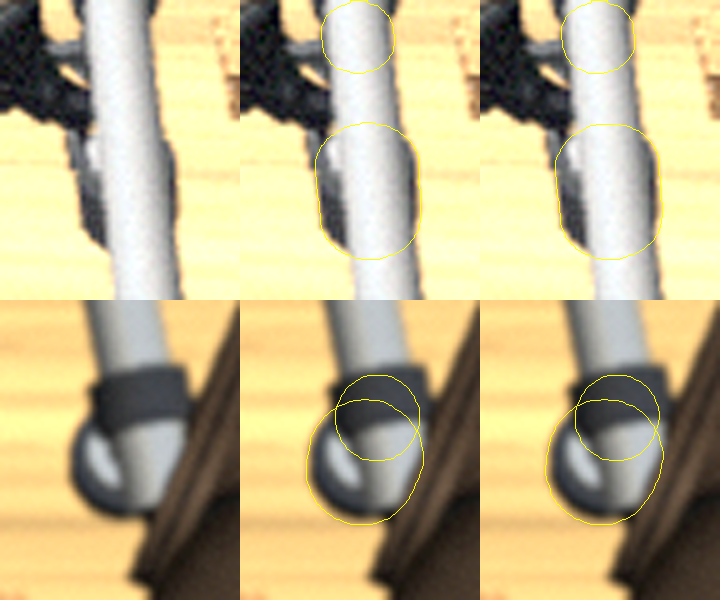

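Request:
arm_command(
  increments=[
    [[0,0.2,0.16,0],[0,0.39,0.32,0],[0,0.78,0.64,0],[0,0.78,0.64,0],[0,0.78,0.64,0],[0,0.78,0.64,0],[0,0,0,0],[0,0,0,0]],
  ],
)

```text
time: 13.85
eef_pos: [0.5014, -0.1679, -0.0304]
tcp_rot: [0.705, 0.054, -0.705, 0.053]
contact_force: [-0.9, -0.3, 0.1]
opening: 0.994
```

Request:
arm_command(
  increments=[
    [[-3,0,0,0],[-4,0,0,0],[-4,0,0,0],[-4,0,0,0],[-4,0,0,0],[-4,0,0,0],[-3,0,0,0],[0,3,0,0],[0,4,0,0],[0,5,0,0],[0,5,0,0],[0,5,0,0],[0,3,0,0],[0,0,0,0],[0,0,0,0]],
  ],
)

```text
time: 15.72
eef_pos: [0.5393, -0.4139, 0.2292]
tcp_rot: [-0.705, -0.054, 0.705, -0.053]
contact_force: [0.6, -1.3, 0.5]
opening: 0.997
```

```bash
python3 - <<'E'
from occ import *
for c in("scene","top"): cv2.imwrite(f"pics/{c}e.png",optics.read_camera(c))
s=sensors.get_state();print(s["time"],s["eef_pos"],s["contact_force"])
grid("e",(.5413,-.049))
cmpv("e",[(.5414,-.049),(.5424,-.048)],"pics/ce.png",f=5)
E={c:edge(cv2.imread(f"pics/{c}e.png")) for c in("scene","top")}
r=fit(lambda p:score(E,[(c,[jack(p,.115)[0],jack(p,.115)[3]]) for c in E]),[.487,.226],[.006,.006]);print("short",r.x)
d=cv2.absdiff(cv2.imread("pics/scenee.png"),cv2.imread("pics/scene0.png")).max(2)
cv2.imwrite("pics/se.png",cv2.imread("pics/scenee.png"))
E
```

```text
15.825 [ 0.5394 -0.4136  0.2297] [ 0.0581  0.475  -0.5472]
scene 0.5443 -0.049 14.13
top 0.5393 -0.052000000000000005 14.14
J [ 0.5443 -0.049 ] togo [-0.0029  0.    ] 0.0029000000000000137 180.0
short [0.4869 0.2255]
```

View pics/ce.png

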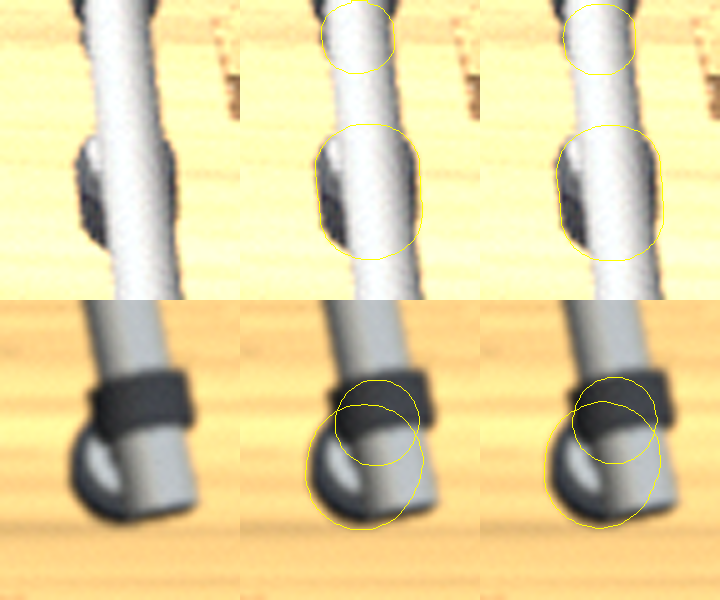

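View pics/scenee.png

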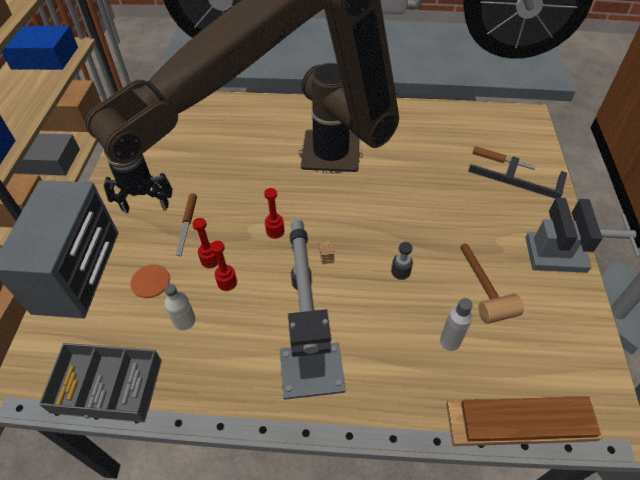

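View pics/tope.png

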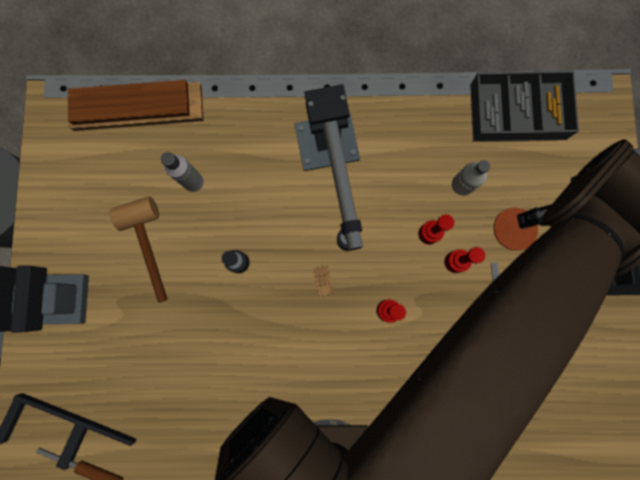

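```bash
python3 - <<'E'
from plant import ctrl
print(ctrl.sign_off())
E
```

```text
the job is handed in; nothing more can be done
None
```

The tall steel jack now stands upright under the collar, about 1–2 mm off centre by my pictures. I pushed it low on its base with the outer corner of one open fingertip, in four short pushes with a look after each. I then drew the hand back, raised it clear and handed the job in at about 16 s. Contact forces stayed under about 6 N.

- **Position:** I put the jack at about (0.542, −0.049) m, with the collar at (0.541, −0.049). That comes from matching outlines by eye in the final pictures, backed by the tool's position at the last push.
- **Disagreement between checks:** the tube hides part of the jack in the last pictures. The automatic fit gave (0.544, −0.049) from the scene camera and (0.539, −0.052) from the top camera.
- **Other things:** the short jack was re-measured and had not moved, at (0.487, 0.226). The red look-alikes and the other loose things look unmoved in the pictures; I did not measure them again.
- **Fingertip height:** both cameras showed the open fingertips about 45 mm above the reported tool point, not the 13 mm given. I went down in small steps, watching the force and the pictures. I pushed with the tips about 14 mm above the bench, so the reported tool height is negative.

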